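Load the battery of a watering timer on the potting counter

ROBOT

A 6-joint arm with a two-finger parallel gripper is mounted at the origin on the work surface. World frame = base frame: x ahead of the robot, y to its left, z up, the work surface at z = 0. Lengths are in m, angles in rad, forces in N, time in s.
With the tool pointing down it reaches from about 0.375 to 0.9 m from the base axis. Payload 3.1 kg.
Tool frame: the origin (TCP) lies at the very end of the fingers, on their centre line; the grasp point (between the pads) lies 19 mm behind it; z points along the fingers, y is the direction in which the jaws open and shut (so a half turn about z gives the same grasp; the last joint's range is limited). The gripper opens to 87 mm and grips with 3 to 60 N. Pads are 19 mm wide; open, the fingers measure 117 mm over their backs; the gripper's body (75 mm by 190 mm) begins 51 mm behind the grasp point.
Start: joints at [-1.325, 0.527, 1.433, -0, 1.181, -0.178], TCP at [0.257, -0.57, 0.223] pointing down, gripper open.
Joint ranges: [-3.08, 3.08], [-0.75, 2.2], [0.22, 2.44], [-1.43, 4.57], [0, 2.65], [-2.85, 2.85]. Speed limits (rad/s): [2.79, 2.79, 3.14, 3.14, 3.14, 3.14].

INTERFACE

Orientations are given as a unit quaternion [x, y, z, w].
In Python, from rig import robot, optics gives the robot as it stands.
- The arm moves only by the shell command python3 -m inch 'ROWS' [FORCE]. ROWS is JSON, a list of rows, each an object of numbers: "ax", "ay", "az": the turn, a rotation vector about the tool's x, y, z in rad; "dx", "dy", "dz": the shift along the tool's x, y, z in mm; "gripper": the opening in per cent of the stroke, from 0 (shut) to 100 (fully open). In form: [{"ax": .., "ay": .., "az": .., "dx": .., "dy": .., "dz": .., "gripper": ..}, ...]. A call has 1 to 8 rows; each row shifts and turns the commanded pose from where the row before left it, along the tool's axes as they then stand; what a row does not reach is not made up. A row lasts 1/10 s, in which the tool goes at most 50 mm and 8.59 degrees, less where a joint would pass 70% of its speed; a pose out of reach is approached as far as the arm can. A call with a gripper value outside its range is refused whole. The fingers move at their own pace and stop on an object; FORCE is the grip in N (left out, the last holds). Time passes only in rows, so rows that do not move let the fingers close. It gives the time, the measured TCP pose, the force and the opening at its end, in the units of the state.
- robot.get_obs(): the state, without advancing time (a new reading comes with each control period).
- optics.camera(name): name is "scene" or "top" or "wrist"; returns a dict with "img" (400x640x3 uint8, red, green, blue), "depth" (400x640 float32, m along the optical axis (not along the pixel's ray), 0 where there is no reading), "camera_matrix" (3x3 intrinsics, pixels), "position" and "attitude" of the camera in the world. Camera axes: x right, y up, looking along -z (the intrinsics and any distortion apply to the point x, -y, -z); pixel columns grow to the right and rows downward; lengths in m; the calibration is good to about 2 mm. The wrist camera is an equidistant fisheye: a pixel r from the principal point sees the ray r / f radians off the axis. A picture is of the moment at which its call begins.
- robot.hand_in(): hands the job in, once; it reports no verdict.
The state is a dict: "time": time; "q": joint angles; "joint_velocities": joint speeds; "joint_torque": joint torques, N m; "position": TCP position; "tool_rot": TCP orientation; "ft_force": force on the tool from outside, world axes, zero at the start; "moment": the same for the moment, N m; "grip_width": finger opening in m.
Only numpy, scipy, OpenCV 4.12 (cv2) and the standard library are available. Lean on these libraries where they do the work, as an engineer would, in place of code of your own. Each camera call takes 0.05 s, during which the arm holds its last target.

TASK

Fit the thick battery cell from the wooden rack into the open bay of the watering timer: press its flat end against the spring plate to push the spring back, lower the cell past the lip at the other end and let go, so that it lies level and fully home in the bay, its button end caught under the lip. The thin cell beside it is the wrong size.

Things in the scene. Friction and masses are not known exactly. Their poses are not given: they have to be found in the camera images.
- cell_center (a point): Centre of the thick cell: metal cylinder 26 mm in diameter, 50 mm long, 70 g, black band near the button end. x axis: along it, towards the button; the other end is flat. Lies level on two V ribs of a fixed wooden rack, in either of two places 80 mm apart; the middle 34 mm is clear of ribs, the deck is 20 mm below its axis. A thin cell (14.5 mm diameter, 50 mm long) lies in the other place.
- cell_button (a point): Tip of the thick cell's button (8 mm wide, 2 mm proud), 25 mm from the cell's centre along its x axis.
- bay (a point): Centre of the cell when fully home in the timer, a fixed white box 210 x 110 mm whose deck is 20 mm below this point. z up, x from spring to lip: the cell lies along x, button to +x. Two shallow V ribs (23 mm wide, tops 8 mm below this point) centre it; the sides (y) are open for fingers. At -x, from -62 to -86 mm, a spring housing 40 mm wide and 36 mm above this point.
- lip (a point): Top of the lip's free edge, mid-width; axes as the bay's. The lip is 3 mm thick, 44 mm wide (y) and overhangs the bay by 7 mm from an end wall whose face is 25 mm to +x of the bay point; its top is 21 mm above that point. A level cell passes it only when 7 to 32 mm to -x of home, and must be 34 mm or more above home while it is pressed back. Let go below it, the spring slides the cell under it.
- plunger (a joint): Travel of the upright steel spring plate along the bay's -x (m): 0 free (face 21 mm to -x of the bay point), about 0.004 with the cell home, at most 0.036. The plate is 40 mm wide, from 10 mm below to 44 mm above the bay point. It takes 2 N at first, 9 N at full travel.
There are look-alikes about, which are no part of the job. What is shaped like the part that bears cell_center but yellow is not meant.

How it is judged:
By the outcome, as a careful person would: the job done as asked, in the order asked, and still so for the second after the job is handed in, with the robot touching nothing.
It also fails if it takes over 42 s, if anything falls off the work surface, if the arm or the gripper's body presses on something with over 40 N, if the wrist force passes 120 N, or if a joint passes its speed limit or range.

## Working session

There is one attempt and no reset: what is moved stays moved. The work goes in short steps, Python scripts to look and compute and a shell command to move; the robot and the scene stay as the last step left them, time stands still between calls to the robot, and variables do not carry over. Pictures are saved under pics/ and viewed, and the job is handed in when it is done.

```bash
ls; mkdir -p pics; python3 - <<'E'
from rig import robot, optics
import cv2
print(robot.get_obs())
for n in ["scene","top","wrist"]:
    c=optics.camera(n); cv2.imwrite(f"pics/{n}0.png",c["img"][:,:,::-1]); print(n,c["camera_matrix"],c["position"],c["attitude"],{k:v for k,v in c.items() if k not in("img","depth","camera_matrix","position","attitude")})
E
```

```text
pics
{'time': 0.0, 'q': array([-1.32549024e+00,  5.28450957e-01,  1.43390307e+00, -1.58781774e-05,
        1.18137388e+00, -1.78518355e-01]), 'joint_velocities': array([-1.21605447e-04,  7.31489257e-04, -3.14299461e-04, -9.35191452e-04,
       -5.59066417e-05, -8.64458622e-04]), 'joint_torque': array([ 9.18484366e-04, -4.40040708e+01, -1.76593781e+01,  6.35178178e-02,
        5.82807348e-02, -1.65660977e-04]), 'position': array([ 0.25686366, -0.5689791 ,  0.22158073]), 'tool_rot': array([ 9.77629313e-01,  2.10332564e-01, -4.29828050e-05, -1.06678294e-03]), 'ft_force': array([ 0.00406785, -0.54566656,  0.4618645 ]), 'moment': array([-0.01327501,  0.02364234,  0.00203434]), 'grip_width': 0.08694881870272275}
scene [[387.15889312   0.         322.32208593]
 [  0.         387.15889312 202.15138668]
 [  0.           0.           1.        ]] [ 0.96829672 -0.14609874  0.54758726] [0.29631761 0.18918168 0.52363023 0.77602678] {}
top [[418.56938853   0.         318.84079017]
 [  0.         418.56938853 199.32810168]
 [  0.           0.           1.        ]] [0.49827687 0.00758033 0.72582065] [ 0.02920403 -0.03347884 -0.69695197  0.71574035] {}
wrist [[309.70691629   0.         319.43921802]
 [  0.         309.70691629 201.79161224]
 [  0.           0.           1.        ]] [ 0.33329588 -0.53551292  0.38219221] [-0.1276518   0.08399165 -0.53640814  0.83001007] {}
```

View pics/scene0.png

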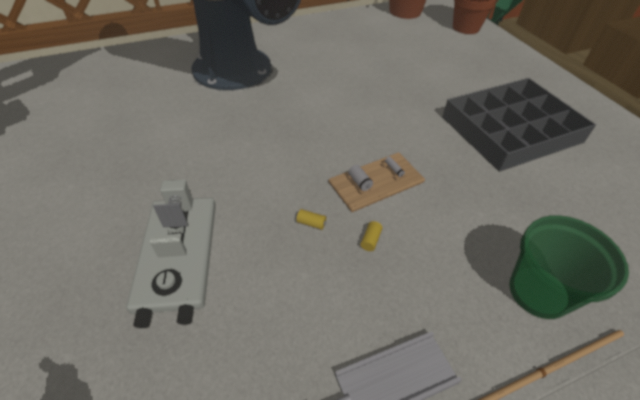

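View pics/top0.png

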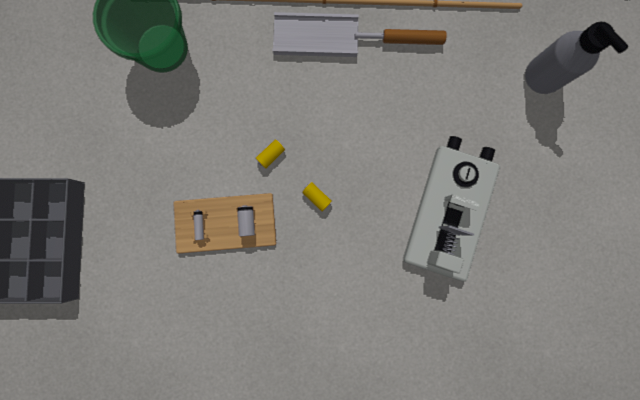

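View pics/wrist0.png

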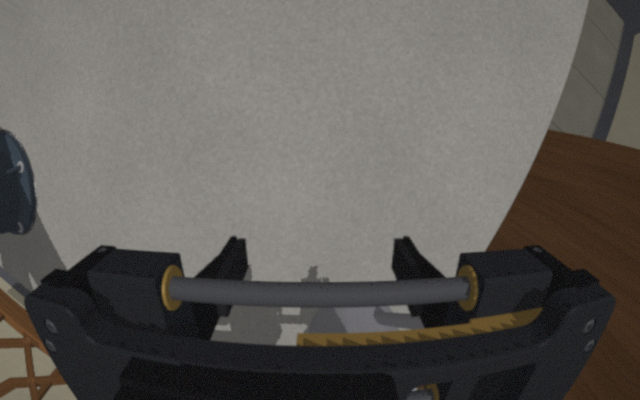

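The scene and top views show the rack, with the thick cell at about (245,221) in the top view and the thin one at (198,226). The timer is at about (452,215). Two yellow look-alikes lie loose. I'll zoom in next and use depth.

```bash
cat > h.py <<'E'
from rig import robot, optics
import cv2, numpy as np
from scipy.spatial.transform import Rotation as R
def cam(n):
    c=optics.camera(n); c["Rm"]=R.from_quat(c["attitude"]).as_matrix(); c["n"]=n; return c
def ray(c,u,v):
    K=c["camera_matrix"]; x=(np.asarray(u,float)-K[0,2])/K[0,0]; y=(np.asarray(v,float)-K[1,2])/K[1,1]
    if c["n"]=="wrist":
        r=np.hypot(x,y)+1e-12; s=np.tan(r)/r; x=x*s;y=y*s
    return np.stack([x,-y,-np.ones_like(x)],-1)
def cloud(c):
    v,u=np.mgrid[0:400,0:640]; d=c["depth"]
    return (ray(c,u,v)*d[...,None])@c["Rm"].T+c["position"]
def onz(c,u,v,z):
    d=c["Rm"]@ray(c,u,v); p=c["position"]; return p+d*(z-p[2])/d[2]
def proj(c,P):
    q=(np.asarray(P)-c["position"])@c["Rm"]; x=q[...,0]/-q[...,2]; y=-q[...,1]/-q[...,2]
    K=c["camera_matrix"]
    if c["n"]=="wrist":
        r=np.hypot(x,y)+1e-12; s=np.arctan(r)/r; x=x*s;y=y*s
    return np.stack([K[0,0]*x+K[0,2],K[1,1]*y+K[1,2]],-1)
def crop(c,u0,v0,u1,v1,s,name):
    cv2.imwrite("pics/"+name,cv2.resize(c["img"][v0:v1,u0:u1,::-1],None,fx=s,fy=s,interpolation=cv2.INTER_CUBIC))
E
python3 - <<'E'
from h import *
import pickle
T=cam("top");S=cam("scene");pickle.dump((T,S),open("ts.pkl","wb"))
crop(T,165,180,285,260,6,"t_rack.png");crop(T,390,125,510,285,3.7,"t_tim.png")
crop(S,320,145,435,215,6,"s_rack.png");crop(S,120,170,230,330,3.7,"s_tim.png")
P=cloud(T)
np.set_printoptions(precision=3,suppress=True,linewidth=200)
for (u,v) in [(245,221),(245,212),(245,232),(198,226),(222,222),(222,245),(466,174),(450,200),(448,262),(455,214),(440,245),(420,260),(330,350)]: print((u,v),P[v,u])
E
```

```text
(245, 221) [0.52  0.123 0.045]
(245, 212) [0.535 0.124 0.045]
(245, 232) [0.503 0.122 0.046]
(198, 226) [0.51  0.203 0.032]
(222, 222) [0.519 0.167 0.014]
(222, 245) [0.48  0.166 0.014]
(466, 174) [ 0.608 -0.239  0.038]
(450, 200) [ 0.562 -0.204  0.064]
(448, 262) [ 0.465 -0.196  0.081]
(455, 214) [ 0.542 -0.225  0.025]
(440, 245) [ 0.49  -0.199  0.027]
(420, 260) [ 0.464 -0.167  0.024]
(330, 350) [ 0.308 -0.021  0.001]
```

```bash
cd pics; python3 -c "
import cv2,numpy as np
a=cv2.imread('t_rack.png');b=cv2.imread('s_rack.png')
cv2.imwrite('rack.png',cv2.resize(np.vstack([a,cv2.resize(b,(720,430))]),None,fx=.65,fy=.65))
a=cv2.imread('t_tim.png');b=cv2.imread('s_tim.png');h=min(a.shape[0],b.shape[0])
cv2.imwrite('tim.png',cv2.resize(np.hstack([a[:h],b[:h]]),None,fx=.9,fy=.9))"
```

```text
(no output)
```

View pics/rack.png

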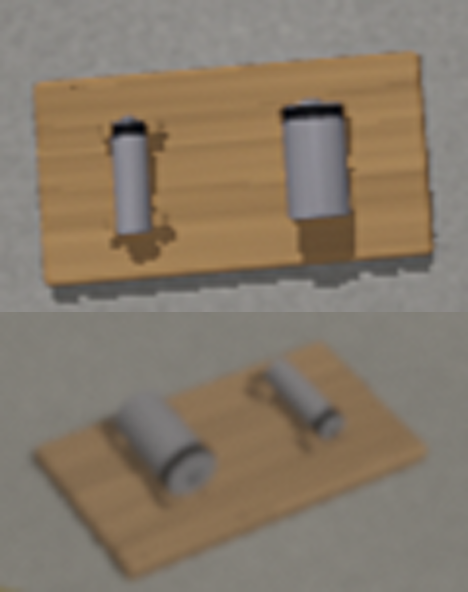

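View pics/tim.png

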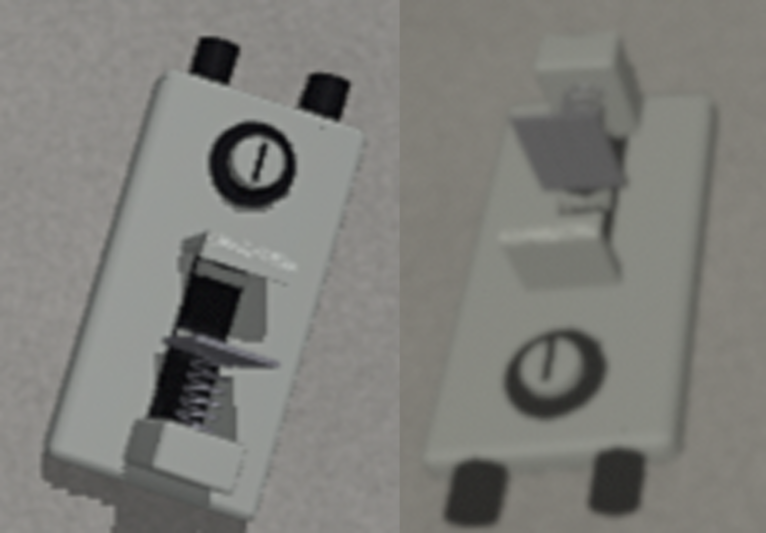

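The thick cell's button and black band point to world +x. The timer's lip is also towards +x and its spring towards -x, turned about -15°. Now I'll fit both with numbers.

```bash
python3 - <<'E'
from h import *
import pickle
np.set_printoptions(precision=4,suppress=True,linewidth=200)
T,S=pickle.load(open("ts.pkl","rb"))
for c in (T,S):
    P=cloud(c).reshape(-1,3); P=P[np.isfinite(P).all(1)&(c["depth"].ravel()>0)]
    print(c["n"])
    def box(x0,x1,y0,y1,z0,z1): return P[(P[:,0]>x0)&(P[:,0]<x1)&(P[:,1]>y0)&(P[:,1]<y1)&(P[:,2]>z0)&(P[:,2]<z1)]
    t=box(.60,.7,-.1,-.07,-1,1)
    print("table z",np.median(box(.3,.4,-.1,.05,-1,.03)[:,2]))
    def rect(Q,l):
        (cx,cy),(w,h),a=cv2.minAreaRect((Q[:,:2]*1000).astype(np.float32)); print(l,len(Q),"c",cx,cy,"wh",w,h,"a",a,"z",np.median(Q[:,2]),Q[:,2].std())
    rect(box(.4,.72,-.33,-.1,.018,.032),"timer deck")
    rect(box(.4,.48,-.33,-.1,.072,.09),"housing top")
    rect(box(.54,.60,-.33,-.1,.058,.075),"lip top")
    rect(box(.48,.54,-.33,-.1,.06,.1),"plate")
    rect(box(.44,.6,.08,.25,.008,.02),"rack deck")
    rect(box(.44,.6,.09,.155,.035,.06),"thick"); rect(box(.44,.6,.16,.25,.024,.06),"thin")
E
```

```text
top
table z 0.00042689896115211123
timer deck 6913 c 555.4945068359375 -224.71800231933594 wh 110.46236419677734 231.9488067626953 a 73.15031433105469 z 0.025116328365854534 0.0019576092081301
housing top 421 c 464.7129211425781 -197.09243774414062 wh 40.523990631103516 23.855051040649414 a 73.15620422363281 z 0.08096970809457094 0.001762535279730669
lip top 242 c 558.8109130859375 -225.8123016357422 wh 44.80320739746094 13.284241676330566 a 73.51920318603516 z 0.06616499358624389 0.0014313275508862325
plate 191 c 495.463134765625 -207.28170776367188 wh 40.646278381347656 41.74103927612305 a 75.1014404296875 z 0.07030989389485098 0.010482669685589117
rack deck 4402 c 517.5784912109375 164.87696838378906 wh 90.04549407958984 169.94003295898438 a 6.261377811431885 z 0.0123124522419224 0.001262615887570535
thick 448 c 521.8844604492188 125.1268539428711 wh 49.79001235961914 24.894086837768555 a 6.258718490600586 z 0.04314936290612942 0.0027583097493872914
thin 270 c 512.8209838867188 204.7635498046875 wh 48.70765686035156 24.892536163330078 a 5.438297271728516 z 0.03138889576710824 0.00
[... 438 characters left out ...]
508 15.969097137451172 a 75.03126525878906 z 0.06496006782594099 0.0022368536813301677
plate 448 c 496.7996826171875 -208.91004943847656 wh 41.4329948425293 45.94168472290039 a 73.26097106933594 z 0.07399206177853485 0.008716801088789269
rack deck 2283 c 520.6178588867188 162.59136962890625 wh 91.86027526855469 169.5359344482422 a 5.469264984130859 z 0.010988337024085193 0.0014972404816082415
thick 261 c 524.0005493164062 122.23186492919922 wh 50.8073616027832 23.482582092285156 a 5.436314105987549 z 0.0417791066415113 0.0026461986104510333
thin 158 c 515.7366943359375 201.46517944335938 wh 51.328392028808594 14.438456535339355 a 5.353637218475342 z 0.029603067867656874 0.0022701807636193298
```

```bash
cat >> h.py <<'E'
np.set_printoptions(precision=4,suppress=True,linewidth=200)
def need(x,y,z,yaw_deg,quiet=False):
    "turn (rad, tool) first, and shift (mm) in tool axes AFTER the turn, to bring TCP to world point, tool down, tool x at yaw"
    o=robot.get_obs(); R0=R.from_quat(o["tool_rot"])
    a=np.radians(yaw_deg); Rt=R.from_matrix(np.array([[np.cos(a),np.sin(a),0],[np.sin(a),-np.cos(a),0],[0,0,-1]]))
    rv=(R0.inv()*Rt).as_rotvec(); d=Rt.inv().apply(np.array([x,y,z])-o["position"])*1000
    print("t",round(o["time"],2),"pos",o["position"],"w",round(o["grip_width"],4),"F",o["ft_force"],"q",o["q"])
    print("turn",rv,"shift",d,"len",np.linalg.norm(d), "shift w/o turn",R0.inv().apply(np.array([x,y,z])-o["position"])*1000)
E
python3 -m inch '[{"az":0.144},{"az":0.144},{"az":0.144},{"az":0.144},{"az":0.144}]' 30
python3 -c "
from h import *
need(.455,-.195,.25,-16.9)"
```

```text
t 0.25 pos [ 0.257  -0.5694  0.2221] w 0.0868 F [-1.2313 -0.4089  0.1952] q [-1.3255  0.528   1.4332  0.      1.1814 -0.1785]
turn [-0.001   0.0002  0.7188] shift [  80.6482 -415.7498  -27.9056] len 424.41810017359495 shift w/o turn [ 334.4537 -259.8283  -27.5814]invalid input
```

```bash
python3 -m inch '[{"ax":0,"ay":0,"az":0.144,"dx":0,"dy":0,"dz":0,"gripper":100},{"ax":0,"ay":0,"az":0.144,"dx":0,"dy":0,"dz":0,"gripper":100},{"ax":0,"ay":0,"az":0.144,"dx":0,"dy":0,"dz":0,"gripper":100},{"ax":0,"ay":0,"az":0.144,"dx":0,"dy":0,"dz":0,"gripper":100},{"ax":0,"ay":0,"az":0.144,"dx":0,"dy":0,"dz":0,"gripper":100}]' 30; python3 -c "
from h import *
need(.455,-.195,.25,-16.9)"
```

```text
time: 0.75
position: [0.257, -0.5695, 0.2224]
tool_rot: [0.989, -0.15, -0.0, -0.0]
ft_force: [0.7, -0.0, 0.1]
grip_width: 0.0869
t 0.75 pos [ 0.257  -0.5695  0.2224] w 0.0869 F [ 0.7175 -0.0063  0.0689] q [-1.3255  0.5277  1.4329  0.      1.1814  0.5474]
turn [-0.0004  0.0002 -0.0072] shift [  80.5631 -415.9125  -27.6228] len 424.54291135300383 shift w/o turn [  77.5701 -416.4903  -27.4842]
```

```bash
python3 -m inch '[{"ax":0,"ay":0,"az":0,"dx":9,"dy":-46,"dz":-3,"gripper":100},{"ax":0,"ay":0,"az":0,"dx":9,"dy":-46,"dz":-3,"gripper":100},{"ax":0,"ay":0,"az":0,"dx":9,"dy":-46,"dz":-3,"gripper":100},{"ax":0,"ay":0,"az":0,"dx":9,"dy":-46,"dz":-3,"gripper":100},{"ax":0,"ay":0,"az":0,"dx":9,"dy":-46,"dz":-3,"gripper":100},{"ax":0,"ay":0,"az":0,"dx":9,"dy":-46,"dz":-3,"gripper":100},{"ax":0,"ay":0,"az":0,"dx":9,"dy":-46,"dz":-3,"gripper":100},{"ax":0,"ay":0,"az":0,"dx":9,"dy":-46,"dz":-3,"gripper":100}]'
python3 -m inch '[{"ax":0,"ay":0,"az":0,"dx":9,"dy":-46,"dz":-3,"gripper":100},{"ax":0,"ay":0,"az":0,"dx":0,"dy":0,"dz":0,"gripper":100},{"ax":0,"ay":0,"az":0,"dx":0,"dy":0,"dz":0,"gripper":100}]'; python3 -c "
from h import *
need(.455,-.195,.25,-16.9)
import pickle
W=cam('wrist'); pickle.dump(W,open('w1.pkl','wb')); cv2.imwrite('pics/w1.png',W['img'][:,:,::-1]); print(W['position'],W['Rm'])
crop(W,220,100,420,260,4,'w1c.png')"
```

```text
time: 1.55
position: [0.4339, -0.237, 0.2468]
tool_rot: [0.989, -0.148, 0.0, 0.0]
ft_force: [0.9, -0.7, 0.1]
grip_width: 0.0868
time: 1.85
position: [0.4557, -0.1964, 0.2497]
tool_rot: [0.989, -0.146, 0.0, 0.0]
ft_force: [-0.1, 0.1, 0.6]
grip_width: 0.0866
t 1.85 pos [ 0.4557 -0.1964  0.2497] w 0.0866 F [-0.1137  0.0671  0.569 ] q [-0.6322  0.319   1.716  -0.0006  1.1062  1.2318]
turn [ 0.0006 -0.0002  0.002 ] shift [-1.0956 -1.1579 -0.3123] len 1.624357295340588 shift w/o turn [-1.0933 -1.1598 -0.3133]
[ 0.5359 -0.2208  0.4102] [[-0.2896  0.9123  0.2895]
 [-0.9571 -0.2763 -0.0868]
 [ 0.0008 -0.3023  0.9532]]
```

View pics/w1.png

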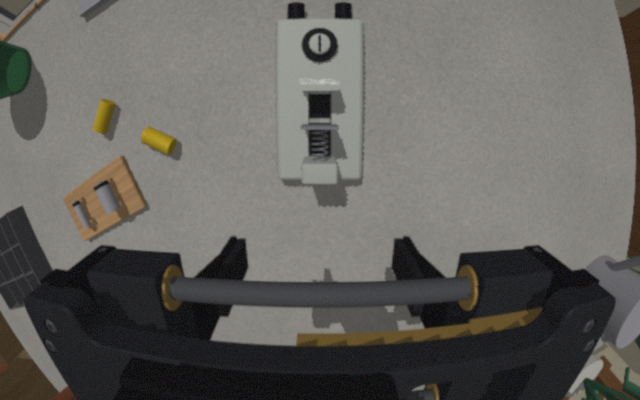

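The wrist view shows the timer squarely: lip at about (320,82), plate at (320,127), housing at (320,172). I'll measure it here too.

```bash
cat >> h.py <<'E'
def rects(c):
    P=cloud(c).reshape(-1,3); P=P[np.isfinite(P).all(1)&(c["depth"].ravel()>0)]
    def box(x0,x1,y0,y1,z0,z1): return P[(P[:,0]>x0)&(P[:,0]<x1)&(P[:,1]>y0)&(P[:,1]<y1)&(P[:,2]>z0)&(P[:,2]<z1)]
    def rect(Q,l):
        if len(Q)<5: print(l,"few"); return
        (cx,cy),(w,h),a=cv2.minAreaRect((Q[:,:2]*1000).astype(np.float32)); print(l,len(Q),"c %.1f %.1f wh %.1f %.1f a %.2f z %.4f mean %.4f %.4f"%(cx,cy,w,h,a,np.median(Q[:,2]),Q[:,0].mean(),Q[:,1].mean()))
    rect(box(.4,.72,-.33,-.1,.018,.032),"timer deck")
    rect(box(.4,.48,-.33,-.1,.075,.09),"housing top")
    rect(box(.54,.60,-.33,-.1,.060,.075),"lip top")
    rect(box(.48,.54,-.33,-.1,.08,.1),"plate")
    rect(box(.44,.6,.08,.25,.008,.02),"rack deck")
    rect(box(.44,.6,.09,.155,.035,.06),"thick"); rect(box(.44,.6,.09,.155,.04,.06),"thickhi");rect(box(.44,.6,.16,.25,.024,.06),"thin")
    return P
E
python3 - <<'E'
from h import *
import pickle
W=pickle.load(open('w1.pkl','rb'))
rects(W)
T,S=pickle.load(open("ts.pkl","rb"))
print();rects(T);print();rects(S)
E
```

```text
timer deck 12239 c 556.9 -227.1 wh 110.7 232.4 a 73.03 z 0.0233 mean 0.5546 -0.2265
housing top 737 c 465.3 -199.8 wh 38.8 23.4 a 73.38 z 0.0792 mean 0.4657 -0.2001
lip top 485 c 559.8 -227.8 wh 44.0 12.6 a 73.07 z 0.0643 mean 0.5597 -0.2278
plate 130 c 515.0 -214.8 wh 38.5 3.3 a 73.11 z 0.0871 mean 0.5152 -0.2149
rack deck 2898 c 518.9 162.6 wh 90.2 170.6 a 6.28 z 0.0104 mean 0.5202 0.1521
thick 368 c 522.5 120.3 wh 48.7 22.9 a 4.90 z 0.0411 mean 0.5227 0.1183
thickhi 241 c 522.3 121.9 wh 48.6 19.4 a 6.81 z 0.0420 mean 0.5228 0.1209
thin 189 c 514.7 201.3 wh 50.2 14.0 a 5.87 z 0.0294 mean 0.5151 0.1993

timer deck 6913 c 555.5 -224.7 wh 110.5 231.9 a 73.15 z 0.0251 mean 0.5529 -0.2202
housing top 412 c 464.7 -197.1 wh 40.5 23.9 a 73.16 z 0.0810 mean 0.4647 -0.1964
lip top 240 c 558.8 -225.8 wh 44.8 13.3 a 73.52 z 0.0662 mean 0.5588 -0.2254
plate 71 c 513.6 -212.5 wh 39.9 2.9 a 73.05 z 0.0888 mean 0.5135 -0.2121
rack deck 4402 c 517.6 164.9 wh 90.0 169.9 a 6.26 z 0.0123 mean 0.5170 0.1657
thick 448 c 521.9 125.1 wh 49.8 24.9 a 6.26 z 0.0431 mean 0.5210 0.1239
thickhi 365 c 520.9 125.1 wh 47.8 22.5 a 6.63 z 0.0438 mean 0.5212 0.1244
thin 270 c 512.8 204.8 wh 48.7 24.9 a 5.44 z 0.0314 mean 0.5126 0.2033

timer deck 6154 c 557.9 -226.2 wh 109.6 232.5 a 73.05 z 0.0241 mean 0.5789 -0.2283
housing top 268 c 467.1 -198.9 wh 39.8 26.1 a 74.74 z 0.0800 mean 0.4684 -0.2000
lip top 270 c 561.1 -228.1 wh 44.7 14.9 a 75.03 z 0.0651 mean 0.5622 -0.2280
plate 135 c 497.2 -210.0 wh 40.8 44.5 a 75.11 z 0.0855 mean 0.5160 -0.2143
rack deck 2283 c 520.6 162.6 wh 91.9 169.5 a 5.47 z 0.0110 mean 0.5278 0.1596
thick 261 c 524.0 122.2 wh 50.8 23.5 a 5.44 z 0.0418 mean 0.5264 0.1203
thickhi 180 c 523.3 121.9 wh 49.3 19.5 a 5.13 z 0.0427 mean 0.5245 0.1217
thin 158 c 515.7 201.5 wh 51.3 14.4 a 5.35 z 0.0296 mean 0.5174 0.2005
```

View pics/w1c.png

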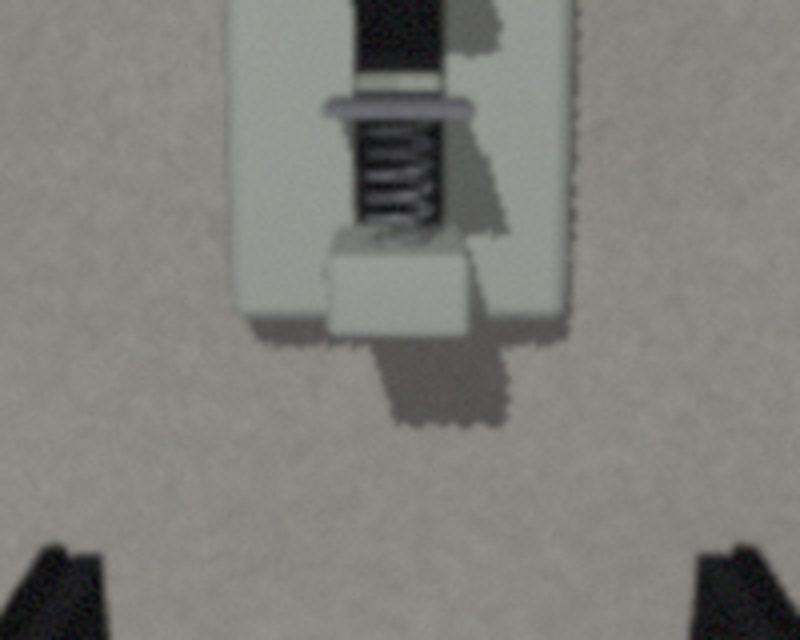

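```bash
python3 -m inch '[{"ax":0,"ay":0,"az":-0.134,"dx":0,"dy":0,"dz":0,"gripper":100},{"ax":0,"ay":0,"az":-0.134,"dx":0,"dy":0,"dz":0,"gripper":100},{"ax":0,"ay":0,"az":-0.134,"dx":0,"dy":0,"dz":0,"gripper":100}]'; python3 -c "
from h import *
need(.4627,.1168,.15,6.1)"
```

```text
time: 2.2
position: [0.4546, -0.1992, 0.2493]
tool_rot: [0.999, 0.054, -0.0, 0.0]
ft_force: [-0.4, 0.5, -0.2]
grip_width: 0.0871
t 2.2 pos [ 0.4546 -0.1992  0.2493] w 0.0871 F [-0.3694  0.513  -0.1659] q [-0.6383  0.3199  1.7157 -0.0005  1.1062  0.8244]
turn [0.0002 0.0004 0.0019] shift [  41.6037 -313.3742   99.3447] len 331.3663036176012 shift w/o turn [  42.2279 -313.3142   99.2705]
```

```bash
python3 -m inch '[{"ax":0,"ay":0,"az":0,"dx":5,"dy":-39,"dz":12,"gripper":100},{"ax":0,"ay":0,"az":0,"dx":5,"dy":-39,"dz":12,"gripper":100},{"ax":0,"ay":0,"az":0,"dx":5,"dy":-39,"dz":12,"gripper":100},{"ax":0,"ay":0,"az":0,"dx":5,"dy":-39,"dz":12,"gripper":100},{"ax":0,"ay":0,"az":0,"dx":5,"dy":-39,"dz":12,"gripper":100},{"ax":0,"ay":0,"az":0,"dx":5,"dy":-39,"dz":12,"gripper":100},{"ax":0,"ay":0,"az":0,"dx":5,"dy":-39,"dz":12,"gripper":100},{"ax":0,"ay":0,"az":0,"dx":5,"dy":-39,"dz":12,"gripper":100}]'
python3 -m inch '[{"ax":0,"ay":0,"az":0,"dx":0,"dy":0,"dz":0,"gripper":100},{"ax":0,"ay":0,"az":0,"dx":0,"dy":0,"dz":0,"gripper":100}]'; python3 -c "
from h import *
need(.5227,.1232,.0195,6.1)
import pickle
W=cam('wrist'); pickle.dump(W,open('w2.pkl','wb')); cv2.imwrite('pics/w2.png',W['img'][:,:,::-1])
P=rects(W)
Q=P[(P[:,2]>.04)&(P[:,2]<.06)&(P[:,0]>.48)&(P[:,0]<.56)&(P[:,1]>.09)&(P[:,1]<.155)]
print(np.percentile(Q[:,2],[90,95,99]))
print(proj(W,np.array([[.5227,.1232,.032],[.5227+.0249,.1232+.0027,.032],[.5227-.0249,.1232-.0027,.032]])))
"
```

```text
time: 3.0
position: [0.4628, 0.1167, 0.153]
tool_rot: [0.999, 0.051, 0.0, 0.0]
ft_force: [0.9, -0.1, 0.2]
grip_width: 0.0871
time: 3.2
position: [0.4624, 0.1163, 0.1532]
tool_rot: [0.999, 0.053, -0.0, 0.0]
ft_force: [0.0, -0.0, -0.9]
grip_width: 0.0869
t 3.2 pos [0.4624 0.1163 0.1532] w 0.0869 F [ 0.0094 -0.0429 -0.8716] q [ 0.0118  0.4399  1.8673 -0.0008  0.8351  1.4773]
turn [ 0.0005  0.0008 -0.0006] shift [ 60.6667  -0.4656 133.6503] len 146.77561009842816 shift w/o turn [ 60.77    -0.5734 133.603 ]
timer deck 6677 c 556.7 -226.4 wh 112.0 233.1 a 73.16 z 0.0233 mean 0.5525 -0.2099
housing top 384 c 465.6 -198.5 wh 41.9 24.8 a 73.23 z 0.0791 mean 0.4663 -0.1958
lip top 240 c 559.6 -227.4 wh 44.4 14.2 a 73.09 z 0.0641 mean 0.5600 -0.2255
plate 91 c 514.8 -213.6 wh 42.0 3.6 a 73.46 z 0.0866 mean 0.5151 -0.2117
rack deck 12084 c 519.0 163.3 wh 89.9 169.5 a 5.91 z 0.0103 mean 0.5207 0.1626
thick 1415 c 522.2 122.9 wh 47.9 24.5 a 5.54 z 0.0416 mean 0.5223 0.1230
thickhi 1027 c 521.8 123.4 wh 47.1 19.3 a 6.30 z 0.0422 mean 0.5224 0.1234
thin 723 c 514.4 202.2 wh 49.8 14.2 a 6.99 z 0.0298 mean 0.5142 0.2014
[0.0436 0.0439 0.0444]
[[318.4375 131.7443]
 [318.3417 104.2532]
 [318.5357 158.8417]]
```

View pics/w2.png

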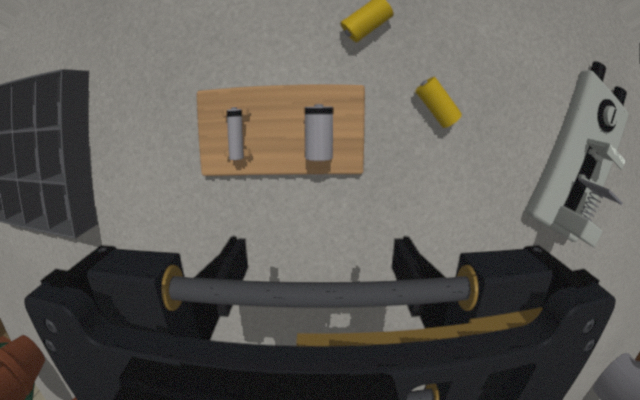

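The wrist view has the thick cell at (319,132), lying square to the tool and midway between the fingers, and the estimates agree within 1 mm. I'll go in for the grasp.

```bash
python3 -m inch '[{"ax":0,"ay":0,"az":0,"dx":20.2,"dy":-0.2,"dz":0,"gripper":100},{"ax":0,"ay":0,"az":0,"dx":20.2,"dy":-0.2,"dz":0,"gripper":100},{"ax":0,"ay":0,"az":0,"dx":20.2,"dy":-0.2,"dz":20,"gripper":100},{"ax":0,"ay":0,"az":0,"dx":0,"dy":0,"dz":35,"gripper":100},{"ax":0,"ay":0,"az":0,"dx":0,"dy":0,"dz":30,"gripper":100},{"ax":0,"ay":0,"az":0,"dx":0,"dy":0,"dz":20,"gripper":100},{"ax":0,"ay":0,"az":0,"dx":0,"dy":0,"dz":0,"gripper":100}]'; python3 -c "
from h import *
need(.5227,.1232,.0195,6.1)"
```

```text
time: 3.95
position: [0.5212, 0.1216, 0.0465]
tool_rot: [0.999, 0.051, -0.003, 0.0]
ft_force: [0.1, -0.4, 0.3]
grip_width: 0.087
t 3.95 pos [0.5212 0.1216 0.0465] w 0.087 F [ 0.1013 -0.4209  0.2907] q [ 0.0205  0.684   1.7883 -0.0005  0.6744  1.4895]
turn [-0.0001  0.0052 -0.0043] shift [ 1.7036 -1.4101 26.9695] len 27.06003287807229 shift w/o turn [ 1.8365 -1.4139 26.9606]
```

```bash
python3 -m inch '[{"ax":0,"ay":0,"az":0,"dx":0.8,"dy":-0.8,"dz":14,"gripper":100},{"ax":0,"ay":0,"az":0,"dx":0.5,"dy":-0.5,"dz":13,"gripper":100},{"ax":0,"ay":0,"az":0,"dx":0,"dy":0,"dz":0,"gripper":100},{"ax":0,"ay":0,"az":0,"dx":0,"dy":0,"dz":0,"gripper":100}]'; python3 -c "
from h import *
need(.5227,.1232,.0195,6.1)"
```

```text
time: 4.35
position: [0.5237, 0.1255, 0.0216]
tool_rot: [0.999, 0.053, 0.0, 0.0]
ft_force: [0.1, -0.6, -0.3]
grip_width: 0.0869
t 4.35 pos [0.5237 0.1255 0.0216] w 0.0869 F [ 0.1177 -0.5935 -0.2674] q [ 0.0276  0.7303  1.7915 -0.      0.6196  1.4926]
turn [ 0.     -0.0001 -0.0006] shift [-1.1956  2.1904  2.1336] len 3.2832173469292254 shift w/o turn [-1.1945  2.1911  2.1335]
```

```bash
python3 -m inch '[{"ax":0,"ay":0,"az":0,"dx":-1,"dy":1.8,"dz":1.8,"gripper":100},{"ax":0,"ay":0,"az":0,"dx":0,"dy":0,"dz":0,"gripper":100},{"ax":0,"ay":0,"az":0,"dx":0,"dy":0,"dz":0,"gripper":100}]'; python3 -c "
from h import *
need(.5227,.1232,.0195,6.1)
T=cam('top');crop(T,165,180,285,260,6,'t2.png')"
```

```text
time: 4.65
position: [0.5229, 0.1237, 0.0201]
tool_rot: [0.999, 0.053, 0.0, 0.0]
ft_force: [-0.2, -0.3, 1.0]
grip_width: 0.0872
t 4.65 pos [0.5229 0.1237 0.0201] w 0.0872 F [-0.2438 -0.336   1.0091] q [0.0242 0.7322 1.7953 0.     0.6134 1.4892]
turn [ 0.     -0.0007 -0.0006] shift [-0.2591  0.4798  0.6374] len 0.8388171675144751 shift w/o turn [-0.2593  0.4799  0.6373]
```

View pics/t2.png

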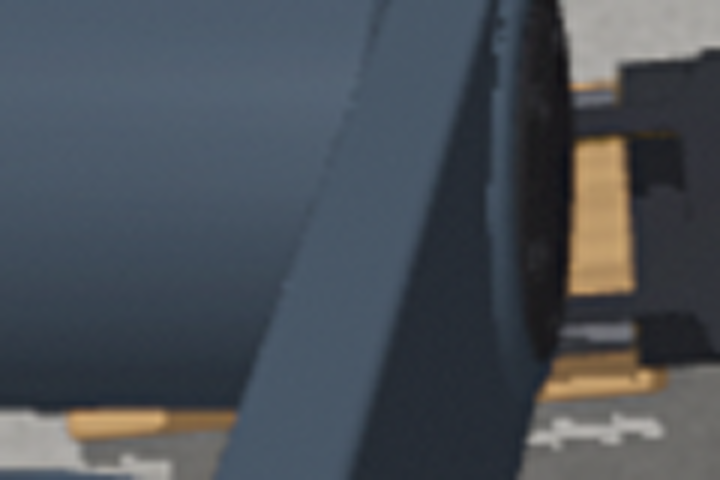

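The arm hides the cell from above, but the encoder pose is on target. I'll close the gripper.

```bash
python3 -m inch '[{"ax":0,"ay":0,"az":0,"dx":0,"dy":0,"dz":0,"gripper":10},{"ax":0,"ay":0,"az":0,"dx":0,"dy":0,"dz":0,"gripper":10},{"ax":0,"ay":0,"az":0,"dx":0,"dy":0,"dz":0,"gripper":10},{"ax":0,"ay":0,"az":0,"dx":0,"dy":0,"dz":0,"gripper":10},{"ax":0,"ay":0,"az":0,"dx":0,"dy":0,"dz":0,"gripper":10},{"ax":0,"ay":0,"az":0,"dx":0,"dy":0,"dz":0,"gripper":10},{"ax":0,"ay":0,"az":0,"dx":0,"dy":0,"dz":0,"gripper":10},{"ax":0,"ay":0,"az":0,"dx":0,"dy":0,"dz":0,"gripper":10}]' 45;python3 -c "
from h import *
need(.5227,.1232,.12,6.1)"
```

```text
time: 5.5
position: [0.5227, 0.1237, 0.0197]
tool_rot: [0.999, 0.053, 0.0, -0.0]
ft_force: [1.1, 0.9, -0.2]
grip_width: 0.0312
t 5.5 pos [0.5227 0.1237 0.0197] w 0.0312 F [ 1.1413  0.8869 -0.1615] q [0.0241 0.733  1.7953 0.     0.6133 1.4891]
turn [-0.     -0.     -0.0007] shift [  -0.0818    0.4439 -100.2574] len 100.25841752784166 shift w/o turn [  -0.081     0.442  -100.2574]
```

```bash
python3 -m inch '[{"ax":0,"ay":0,"az":0,"dx":0,"dy":0,"dz":0,"gripper":10},{"ax":0,"ay":0,"az":0,"dx":0,"dy":0,"dz":0,"gripper":10},{"ax":0,"ay":0,"az":0,"dx":0,"dy":0,"dz":0,"gripper":10},{"ax":0,"ay":0,"az":0,"dx":0,"dy":0,"dz":-2,"gripper":10},{"ax":0,"ay":0,"az":0,"dx":0,"dy":0,"dz":-5,"gripper":10}]'
python3 -m inch '[{"ax":0,"ay":0,"az":0,"dx":0,"dy":0,"dz":-13,"gripper":10},{"ax":0,"ay":0,"az":0,"dx":0,"dy":0,"dz":-20,"gripper":10},{"ax":0,"ay":0,"az":0,"dx":0,"dy":0,"dz":-30,"gripper":10},{"ax":0,"ay":0,"az":0,"dx":0,"dy":0,"dz":-30,"gripper":10},{"ax":0,"ay":0,"az":0,"dx":0,"dy":0,"dz":-20,"gripper":10},{"ax":0,"ay":0,"az":0,"dx":0,"dy":0,"dz":0,"gripper":10}]';python3 -c "
from h import *
need(.5227,.1232,.14,6.1)
W=cam('wrist');S=cam('scene');crop(W,220,160,420,310,4,'w3.png');crop(S,270,60,430,200,5,'s3.png')"
```

```text
time: 6.0
position: [0.5223, 0.1237, 0.0266]
tool_rot: [0.999, 0.053, -0.001, -0.0]
ft_force: [-0.4, 0.4, -1.3]
grip_width: 0.0248
time: 6.6
position: [0.5251, 0.1239, 0.1436]
tool_rot: [0.999, 0.053, 0.004, 0.0]
ft_force: [1.5, 0.6, -0.6]
grip_width: 0.0247
t 6.6 pos [0.5251 0.1239 0.1436] w 0.0247 F [ 1.5145  0.6288 -0.61  ] q [0.0244 0.5211 1.73   0.0001 0.8824 1.4892]
turn [ 0.0006 -0.0081 -0.0005] shift [-2.4262  0.4299  3.6219] len 4.380548733230166 shift w/o turn [-2.4551  0.4291  3.6024]
```

View pics/w3.png

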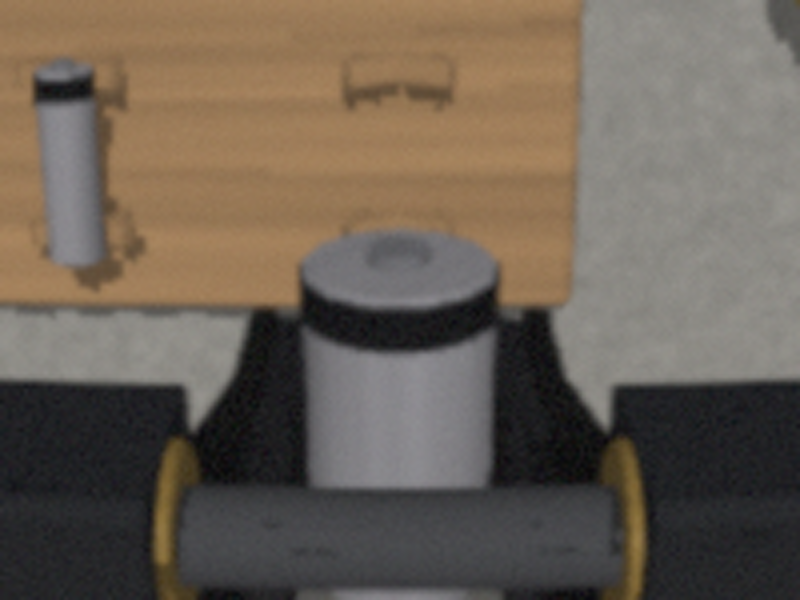

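View pics/s3.png

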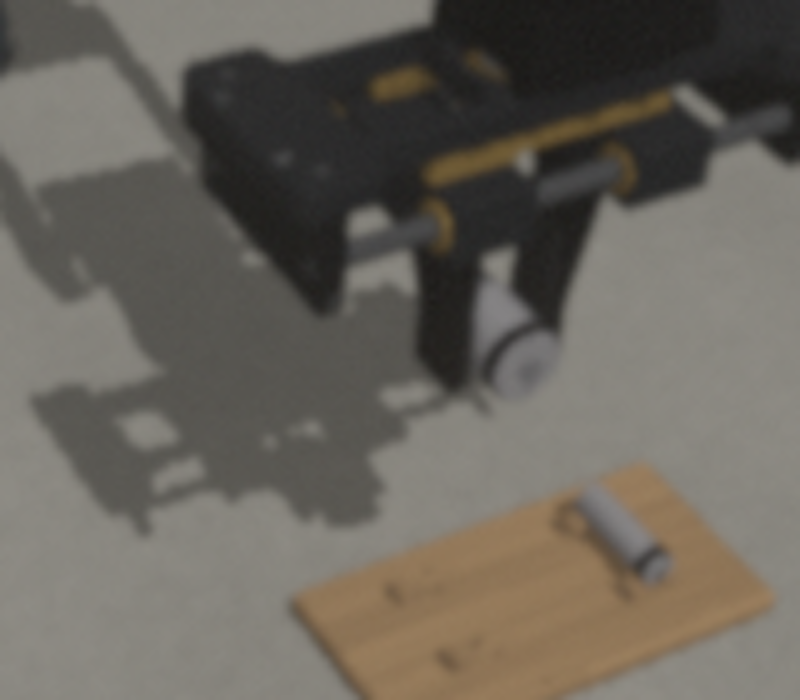

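The cell is held with its button forward, and the thin cell is still in place. Next I'll check the cell's pitch and offset in the gripper using wrist depth.

```bash
cat > held.py <<'E'
from h import *
W=cam('wrist');o=robot.get_obs()
P=cloud(W); Rt=R.from_quat(o["tool_rot"])
L=(Rt.inv().apply((P.reshape(-1,3)-o["position"]))*1000).reshape(P.shape)  # tool frame mm
m=(abs(L[...,1])<14)&(L[...,2]<5)&(L[...,2]>-40)&(abs(L[...,0])<35)&(W["depth"]>0)
A=L[m]; print(len(A), A.min(0),A.max(0))
r=A[(abs(A[:,1])<3)]
for x in range(-34,32,2):
    s=r[(r[:,0]>=x)&(r[:,0]<x+2)]
    if len(s): print(x+1,len(s),"z min/med",s[:,2].min(),np.median(s[:,2]), "max",s[:,2].max())
c=A[(A[:,0]>5)&(A[:,0]<20)&(A[:,2]<-14)]
if len(c)>3: print("y extents",np.percentile(c[:,1],[1,99]))
E
python3 held.py
```

```text
3472 [-24.3189 -13.9962 -39.9101] [26.6752 13.9745  1.3056]
-23 21 z min/med -25.011711578114106 -24.17802046892014 max -22.91958148405112
-21 26 z min/med -25.137927428398406 -24.22991418461143 max -23.207626286988784
-19 9 z min/med -25.012092927593063 -24.477248196313052 max -24.085777839813286
-3 11 z min/med -24.690792039624494 -24.08278539089172 max -22.115058787992034
-1 41 z min/med -25.788686474014114 -24.36761781393343 max -23.229440494995707
1 41 z min/med -25.19758433849573 -24.185311064824134 max -23.188731108090135
3 38 z min/med -25.456917631915594 -24.229590145013383 max -23.179613992059945
5 44 z min/med -25.141908801100858 -24.092631723129486 max -22.775735050222348
7 37 z min/med -25.477369947030056 -24.396728199918545 max -23.08064020786058
9 42 z min/med -25.578802037299894 -24.252206712242902 max -23.402616102021096
11 42 z min/med -25.330969729140364 -24.183211848411744 max -22.630750265902364
13 44 z min/med -25.47223756914891 -24.216663647809536 max -23.15654155910364
15 41 z min/med -25.476271828719955 -24.33477236855622 max -22.746242015960007
17 37 z min/med -25.33933049667038 -24.226559556611015 max -23.14819519152195
19 42 z min/med -26.061277930219976 -24.751236157874782 max -23.58545299266799
21 45 z min/med -26.107763226966714 -24.634980930676743 max -23.570584677066922
23 82 z min/med -26.18220125961969 -23.954901264989637 max 1.3055755969655796
25 136 z min/med -24.799256194713163 -15.819275451329368 max 0.3557925439824766
27 45 z min/med -16.66193105820102 -12.467841221459535 max -8.282947769212537
y extents [-13.6951  13.7088]
```

The cell is level, with its axis 11.3 mm above the TCP and its centre about +1 mm along tool x. I'll turn and travel to above the bay.

```bash
python3 -m inch '[{"ax":0,"ay":0,"az":0.134,"dx":0,"dy":0,"dz":0,"gripper":10},{"ax":0,"ay":0,"az":0.134,"dx":0,"dy":0,"dz":0,"gripper":10},{"ax":0,"ay":0,"az":0.134,"dx":0,"dy":0,"dz":0,"gripper":10},{"ax":0,"ay":0,"az":0,"dx":0,"dy":0,"dz":0,"gripper":10}]';python3 -c "
from h import *
need(.5451,-.2227,.14,-16.95)"
```

```text
time: 7.15
position: [0.5216, 0.1236, 0.1383]
tool_rot: [0.989, -0.148, -0.002, 0.0]
ft_force: [0.3, 0.3, -1.4]
grip_width: 0.025
t 7.15 pos [0.5216 0.1236 0.1383] w 0.025 F [ 0.3417  0.2664 -1.3876] q [0.0241 0.5294 1.7342 0.0001 0.8814 1.8909]
turn [ 0.001   0.0033 -0.0003] shift [123.4483 324.4011  -1.7315] len 347.10023695860866 shift w/o turn [123.529  324.37    -1.7972]
```

```bash
python3 -m inch '[{"ax":0,"ay":0,"az":0,"dx":15.4,"dy":40.5,"dz":0,"gripper":10},{"ax":0,"ay":0,"az":0,"dx":15.4,"dy":40.5,"dz":0,"gripper":10},{"ax":0,"ay":0,"az":0,"dx":15.4,"dy":40.5,"dz":0,"gripper":10},{"ax":0,"ay":0,"az":0,"dx":15.4,"dy":40.5,"dz":0,"gripper":10},{"ax":0,"ay":0,"az":0,"dx":15.4,"dy":40.5,"dz":0,"gripper":10},{"ax":0,"ay":0,"az":0,"dx":15.4,"dy":40.5,"dz":0,"gripper":10},{"ax":0,"ay":0,"az":0,"dx":15.4,"dy":40.5,"dz":0,"gripper":10},{"ax":0,"ay":0,"az":0,"dx":15.4,"dy":40.5,"dz":0,"gripper":10}]'; python3 -m inch '[{"ax":0,"ay":0,"az":0,"dx":0,"dy":0,"dz":0,"gripper":10},{"ax":0,"ay":0,"az":0,"dx":0,"dy":0,"dz":0,"gripper":10},{"ax":0,"ay":0,"az":0,"dx":0,"dy":0,"dz":0,"gripper":10}]';python3 -c "
from h import *
need(.5451,-.2227,.0709,-16.95)
W=cam('wrist');crop(W,220,130,420,280,4,'w4.png')"; python3 held.py | head -3
```

```text
time: 7.95
position: [0.5452, -0.2236, 0.1386]
tool_rot: [0.989, -0.146, -0.001, -0.001]
ft_force: [0.2, 0.7, -0.7]
grip_width: 0.0248
time: 8.25
position: [0.545, -0.2208, 0.1388]
tool_rot: [0.989, -0.147, -0.001, -0.001]
ft_force: [-1.0, 0.4, -0.7]
grip_width: 0.0249
t 8.25 pos [ 0.545  -0.2208  0.1388] w 0.0249 F [-1.0184  0.3873 -0.7211] q [-0.5751  0.586   1.6026  0.0004  0.9563  1.29  ]
turn [-0.0012  0.003   0.0014] shift [ 0.6778  1.7601 67.8756] len 67.90181757830983 shift w/o turn [ 0.8785  1.8408 67.8712]
3492 [-24.5743 -13.9931 -39.9285] [25.9761 13.9872  1.9593]
-25 3 z min/med -22.470403731760108 -22.264147065601804 max -22.09871250086966
-23 24 z min/med -24.1967680292261 -22.873317388883972 max -21.75011352982378
```

View pics/w4.png

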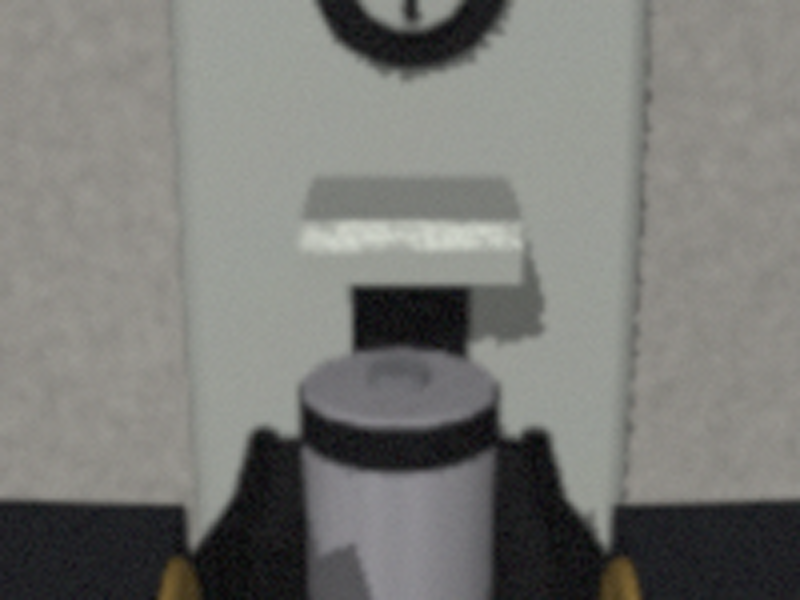

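The cell is above the timer. The lip's free edge is at crop row 285, mid-width near column 412, and the cell centre is near column 400. I'll measure lip against cell in the tool frame.

```bash
cat > rel.py <<'E'
from h import *
W=cam('wrist');o=robot.get_obs()
P=cloud(W); Rt=R.from_quat(o["tool_rot"])
L=(Rt.inv().apply((P.reshape(-1,3)-o["position"]))*1000)
ok=(W["depth"].ravel()>0); Pw=P.reshape(-1,3)
zl=.0645
for name,m in (("lip",ok&(Pw[:,2]>.060)&(Pw[:,2]<.07)&(L[:,0]>-5)&(L[:,0]<45)&(abs(L[:,1])<40)),
               ("cell-end",ok&(abs(L[:,1])<16)&(L[:,2]<-12)&(L[:,2]>-30)&(L[:,0]>5)&(L[:,0]<32))):
    A=L[m]
    if len(A)<20: print(name,"few"); continue
    (c,wh,a)=cv2.minAreaRect(A[:,:2].astype(np.float32)); print(name,len(A),"c",np.array(c),"wh",np.array(wh),"a",round(a,2),"xyz 1%",np.percentile(A,1,axis=0),"99%",np.percentile(A,99,axis=0),"med",np.median(A,axis=0))
print(o["position"],R.from_quat(o["tool_rot"]).as_matrix()[:,0])
E
python3 rel.py
```

```text
lip 932 c [16.5686  3.1158] wh [13.0768 43.258 ] a 0.2 xyz 1% [ 10.1762 -18.3314  73.4773] 99% [22.8951 24.4009 78.7732] med [17.0233  3.037  75.1095]
cell-end 2215 c [15.411  -0.0393] wh [31.8717 20.7953] a 89.99 xyz 1% [  5.2439 -15.4328 -28.352 ] 99% [ 25.3286  15.2466 -12.3648] med [ 15.0341   0.0201 -21.085 ]
[ 0.5457 -0.2205  0.1395] [ 0.9572 -0.2895 -0.0013]
```

```bash
python3 -m inch '[{"ax":0,"ay":0,"az":0,"dx":0.5,"dy":2.5,"dz":10,"gripper":10},{"ax":0,"ay":0,"az":0,"dx":0,"dy":0,"dz":20,"gripper":10},{"ax":0,"ay":0,"az":0,"dx":0,"dy":0,"dz":20,"gripper":10},{"ax":0,"ay":0,"az":0,"dx":0,"dy":0,"dz":12,"gripper":10},{"ax":0,"ay":0,"az":0,"dx":0,"dy":0,"dz":4,"gripper":10},{"ax":0,"ay":0,"az":0,"dx":0,"dy":0,"dz":0,"gripper":10},{"ax":0,"ay":0,"az":0,"dx":0,"dy":0,"dz":0,"gripper":10}]';python3 -c "
from h import *
need(.5451,-.2227,.0709,-16.95)
S=cam('scene');crop(S,120,130,260,270,5,'s5.png')
W=cam('wrist');crop(W,220,130,420,280,4,'w5.png')"; python3 rel.py
```

```text
time: 9.1
position: [0.5463, -0.225, 0.0743]
tool_rot: [0.989, -0.147, 0.001, 0.0]
ft_force: [0.1, 0.6, 0.2]
grip_width: 0.0248
t 9.1 pos [ 0.5463 -0.225   0.0743] w 0.0248 F [0.1244 0.6118 0.2404] q [-0.5797  0.6831  1.638   0.      0.8193  1.2871]
turn [ 0.0003 -0.0012 -0.0001] shift [-1.768  -1.8142  3.3553] len 4.204183764131654 shift w/o turn [-1.7722 -1.8151  3.3526]
lip 812 c [14.6152 -1.1389] wh [44.2935 13.8598] a 89.31 xyz 1% [  7.9728 -22.9967   9.1105] 99% [21.1941 20.7478 14.4183] med [18.0998 -7.7455 10.5136]
cell-end 2247 c [15.5819 -0.0012] wh [31.9571 21.1419] a 89.89 xyz 1% [  5.2474 -15.3261 -28.5893] 99% [ 25.5201  15.3269 -12.251 ] med [ 15.2806   0.0632 -21.3345]
[ 0.5463 -0.225   0.0746] [ 0.9565 -0.2918  0.0018]
```

View pics/s5.png

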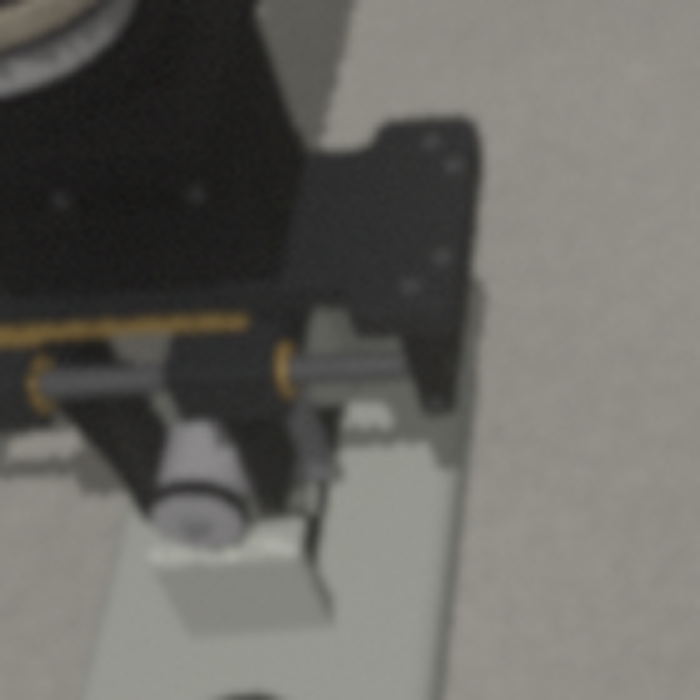

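View pics/w5.png

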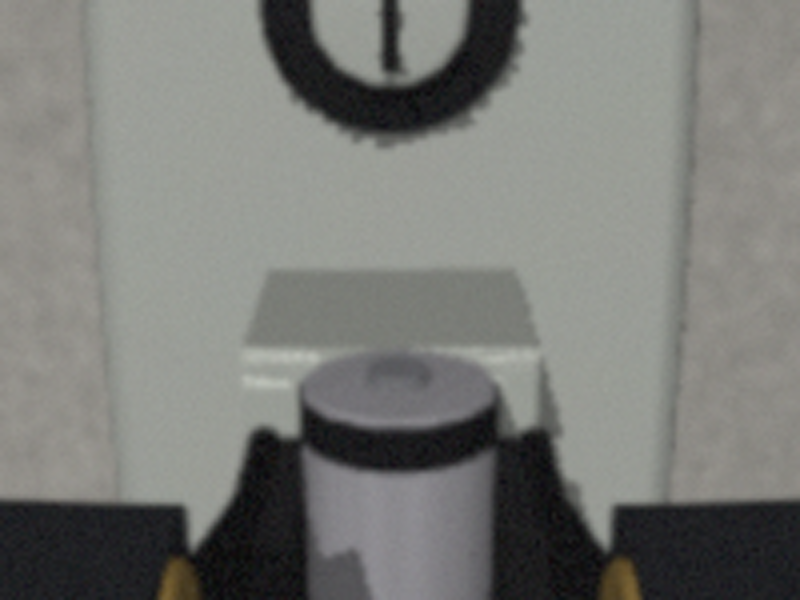

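```bash
python3 -m inch '[{"ax":0,"ay":0,"az":0,"dx":0,"dy":-1.5,"dz":3.5,"gripper":10},{"ax":0,"ay":0,"az":0,"dx":0,"dy":0,"dz":0,"gripper":10},{"ax":0,"ay":0,"az":0,"dx":-3,"dy":0,"dz":0,"gripper":10},{"ax":0,"ay":0,"az":0,"dx":-3,"dy":0,"dz":0,"gripper":10},{"ax":0,"ay":0,"az":0,"dx":-3,"dy":0,"dz":0,"gripper":10},{"ax":0,"ay":0,"az":0,"dx":-3,"dy":0,"dz":0,"gripper":10},{"ax":0,"ay":0,"az":0,"dx":0,"dy":0,"dz":0,"gripper":10},{"ax":0,"ay":0,"az":0,"dx":0,"dy":0,"dz":0,"gripper":10}]';python3 -c "
from h import *
need(.5451-.025*.9566,-.2227+.025*.2915,.0709,-16.95)"; python3 rel.py
```

```text
time: 10.05
position: [0.5353, -0.22, 0.0704]
tool_rot: [0.989, -0.148, 0.001, 0.0]
ft_force: [3.2, -0.1, -2.2]
grip_width: 0.0249
t 10.05 pos [ 0.5353 -0.22    0.0704] w 0.0249 F [ 3.2186 -0.0785 -2.1665] q [-0.5831  0.678   1.6713  0.0005  0.7908  1.2838]
turn [ 0.0001 -0.0015 -0.0006] shift [-14.8873  -0.3031  -0.5077] len 14.899015546408215 shift w/o turn [-14.8867  -0.294   -0.5306]
lip 1777 c [21.4717  0.4648] wh [44.4032 23.6935] a 89.91 xyz 1% [ 19.342  -21.2684   1.4692] 99% [33.0238 22.1933  9.8646] med [27.2754  0.0397  6.0899]
cell-end 2235 c [15.7071  0.0419] wh [21.3047 31.9749] a 0.27 xyz 1% [  5.3021 -15.3402 -28.1785] 99% [ 25.6096  15.3039 -12.3503] med [ 15.3829   0.0579 -21.364 ]
[ 0.5353 -0.22    0.0704] [ 0.9564 -0.2921  0.0013]
```

The spring pushes back at about 3 N, so the flat end is on the plate, and y is centred. I'll press on.

```bash
python3 -m inch '[{"ax":0,"ay":0,"az":0,"dx":-3,"dy":0,"dz":0,"gripper":10},{"ax":0,"ay":0,"az":0,"dx":-3,"dy":0,"dz":0,"gripper":10},{"ax":0,"ay":0,"az":0,"dx":-3,"dy":0,"dz":0,"gripper":10},{"ax":0,"ay":0,"az":0,"dx":-3,"dy":0,"dz":0,"gripper":10},{"ax":0,"ay":0,"az":0,"dx":-2,"dy":0,"dz":0,"gripper":10},{"ax":0,"ay":0,"az":0,"dx":0,"dy":0,"dz":0,"gripper":10},{"ax":0,"ay":0,"az":0,"dx":0,"dy":0,"dz":0,"gripper":10}]';python3 -c "
from h import *
need(.5451-.025*.9566,-.2227+.025*.2915,.0709,-16.95)
W=cam('wrist');crop(W,220,130,420,280,4,'w6.png')"; python3 rel.py; python3 held.py
```

```text
time: 10.8
position: [0.5222, -0.2162, 0.0705]
tool_rot: [0.989, -0.148, 0.001, 0.0]
ft_force: [6.0, -0.1, -4.2]
grip_width: 0.0248
t 10.8 pos [ 0.5222 -0.2162  0.0705] w 0.0248 F [ 6.0157 -0.0867 -4.1721] q [-0.5903  0.6653  1.7074  0.0006  0.7662  1.2766]
turn [ 0.0004 -0.0027 -0.0007] shift [-1.2243 -0.4074 -0.4254] len 1.3586260058288897 shift w/o turn [-1.2235 -0.4063 -0.4288]
lip 1670 c [27.2521  0.3668] wh [35.4858 44.3483] a 0.06 xyz 1% [ 32.902  -21.2807   4.6135] 99% [44.8067 21.9527  7.6552] med [39.0205  0.592   6.1782]
cell-end 2228 c [15.572   0.0147] wh [21.0423 31.9789] a 0.08 xyz 1% [  5.2911 -15.292  -27.9545] 99% [ 25.3997  15.3063 -12.3255] med [ 15.3985   0.0467 -21.3171]
[ 0.5223 -0.2162  0.0705] [ 0.9563 -0.2922  0.0027]
3567 [-27.7139 -13.9954 -39.9558] [34.6937 13.9674  4.926 ]
-25 2 z min/med -22.389790044467244 -22.286965220839445 max -22.184140397211646
-23 30 z min/med -23.877648313760105 -22.964524453879257 max -22.1894233052992
-21 23 z min/med -24.28311936279666 -23.299053839384694 max -22.281612975613513
-19 1 z min/med -23.465038643426734 -23.4650386
[... 622 characters left out ...]
.16575160511783 max -21.982226324928433
13 46 z min/med -24.702028589656056 -23.219301653830343 max -22.20983696714703
15 46 z min/med -24.583941069236207 -23.3297231623631 max -22.098576955720915
17 43 z min/med -24.611490021787287 -23.43731897900468 max -22.611347538085248
19 47 z min/med -25.477935841323646 -23.685929220170124 max -22.30382942820994
21 47 z min/med -25.12360623773979 -23.700861918438736 max -22.10539170594626
23 141 z min/med -25.28817378357265 -20.307031708950724 max 1.9981234852119563
25 104 z min/med -24.650549664928956 -13.484802729825192 max -1.5590754919503904
27 8 z min/med -15.820716361004946 -10.334598149784199 max -8.262233755265731
y extents [-13.6772  13.7074]
```

View pics/w6.png

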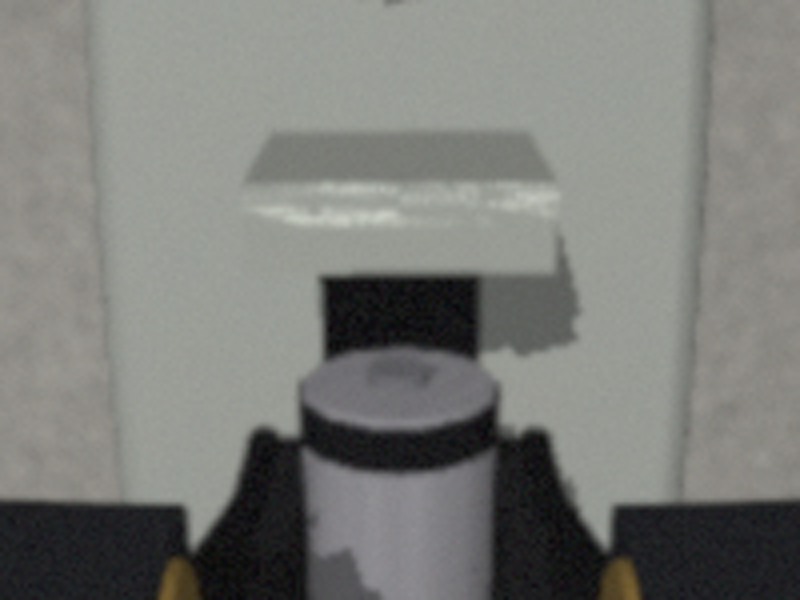

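The cell is level, and the lip edge is 7 mm clear ahead of the button. I'll lower it.

```bash
python3 -m inch '[{"ax":0,"ay":0,"az":0,"dx":0,"dy":0.3,"dz":4,"gripper":10},{"ax":0,"ay":0,"az":0,"dx":0,"dy":0,"dz":5,"gripper":10},{"ax":0,"ay":0,"az":0,"dx":0,"dy":0,"dz":5,"gripper":10},{"ax":0,"ay":0,"az":0,"dx":0,"dy":0,"dz":4,"gripper":10},{"ax":0,"ay":0,"az":0,"dx":0,"dy":0,"dz":0,"gripper":10},{"ax":0,"ay":0,"az":0,"dx":0,"dy":0,"dz":0,"gripper":10}]';python3 -c "
from h import *
need(.5451-.025*.9566,-.2227+.025*.2915,.0345,-16.95)"; python3 rel.py; python3 held.py|awk 'NR>10'
```

```text
time: 11.55
position: [0.5227, -0.2174, 0.053]
tool_rot: [0.989, -0.147, 0.002, 0.001]
ft_force: [6.3, -1.8, -1.0]
grip_width: 0.0248
t 11.55 pos [ 0.5227 -0.2174  0.053 ] w 0.0248 F [ 6.2724 -1.8468 -1.0177] q [-0.5913  0.6947  1.7138 -0.0007  0.7285  1.276 ]
turn [ 0.0018 -0.0043 -0.0001] shift [-2.0358 -1.4716 18.5449] len 18.71428918518696 shift w/o turn [-2.1153 -1.5039 18.5334]
lip 2995 c [20.219  -0.4269] wh [44.1407 50.0575] a 89.09 xyz 1% [ -0.9381 -22.042  -16.7306] 99% [44.8251 20.8943 -7.6558] med [ 35.9625  -0.4407 -11.3111]
cell-end 2233 c [15.601   0.0097] wh [21.1851 31.9761] a 0.07 xyz 1% [  5.2392 -15.3075 -28.0473] 99% [ 25.3886  15.2829 -12.4486] med [ 15.3228   0.0468 -21.2928]
[ 0.5227 -0.2174  0.0531] [ 0.9565 -0.2916  0.0043]
5 33 z min/med -23.97903713029018 -23.12262503873671 max -22.13179920995165
7 40 z min/med -24.86674423611965 -23.31183379900758 max -21.57811378987852
9 37 z min/med -24.051770077134456 -23.155860645026237 max -22.33387469327489
11 47 z min/med -24.919177223220355 -23.274526278673978 max -22.234421591341246
13 45 z min/med -24.714793838781752 -23.13412251560764 max -21.70061748550704
15 48 z min/med -24.947023587671474 -23.20026305337405 max -22.051696295827856
17 42 z min/med -24.597677834892274 -23.454216827743885 max -22.407400286204016
19 48 z min/med -24.60336270496392 -23.630246207943294 max -22.739180409745085
21 46 z min/med -25.681303061668213 -23.588866916098997 max -22.47085848975262
23 148 z min/med -25.308412526405252 -20.333938534847967 max 2.447222175603754
25 100 z min/med -23.67819290184233 -13.433217981927744 max -0.17256585342453468
27 7 z min/med -15.626761530231157 -8.513994535197183 max -8.271763489666737
y extents [-13.6883  13.7037]
```

```bash
python3 -m inch '[{"ax":0.001,"ay":-0.004,"az":0,"dx":-0.5,"dy":-0.7,"dz":4,"gripper":10},{"ax":0,"ay":0,"az":0,"dx":0,"dy":0,"dz":4,"gripper":10},{"ax":0,"ay":0,"az":0,"dx":0,"dy":0,"dz":4,"gripper":10},{"ax":0,"ay":0,"az":0,"dx":0,"dy":0,"dz":3,"gripper":10},{"ax":0,"ay":0,"az":0,"dx":0,"dy":0,"dz":0,"gripper":10},{"ax":0,"ay":0,"az":0,"dx":0,"dy":0,"dz":0,"gripper":10}]';python3 -c "
from h import *
need(.5451-.025*.9566,-.2227+.025*.2915,.0335,-16.95)
W=cam('wrist');crop(W,220,130,420,280,4,'w7.png')"; python3 rel.py|head -1; python3 held.py|awk 'NR>10'
```

```text
time: 12.25
position: [0.5227, -0.2167, 0.0383]
tool_rot: [0.989, -0.147, 0.0, 0.001]
ft_force: [4.7, -2.4, -0.1]
grip_width: 0.0251
t 12.25 pos [ 0.5227 -0.2167  0.0383] w 0.0251 F [ 4.7135 -2.3949 -0.1444] q [-0.5902  0.7203  1.717  -0.0008  0.703   1.2772]
turn [ 0.0009 -0.0011 -0.0001] shift [-1.838 -0.81   4.801] len 5.204244912236362 shift w/o turn [-1.8432 -0.8141  4.7983]
lip 4027 c [20.646  0.161] wh [47.335  48.6898] a 89.99 xyz 1% [ -2.4104 -21.5242 -30.6674] 99% [ 44.8394  21.6252 -21.7864] med [ 34.7315   0.0492 -25.6449]
7 40 z min/med -24.105059083501263 -23.165748373989715 max -22.578623116591004
9 42 z min/med -24.412709450116157 -23.13464572092193 max -21.28895984460033
11 42 z min/med -24.625754121035744 -23.367014247479602 max -21.670053789006353
13 37 z min/med -24.429612506234356 -23.11179802493138 max -22.02952884261217
15 47 z min/med -24.540190977691644 -23.377133039547964 max -22.05877637852728
17 40 z min/med -24.382179112881765 -23.476426808193203 max -22.55082600234661
19 54 z min/med -25.068956130428948 -23.50091072804193 max -22.07849361197404
21 44 z min/med -24.83826796897834 -23.590842380591678 max -21.924217985334547
23 121 z min/med -25.835883661034995 -21.36343708570863 max -13.665924042463052
25 104 z min/med -22.24409580216153 -13.576102885643941 max -7.212471704915427
27 5 z min/med -15.707383908759729 -11.215227578948149 max -8.402699646632188
y extents [-13.6794  13.7307]
```

View pics/w7.png

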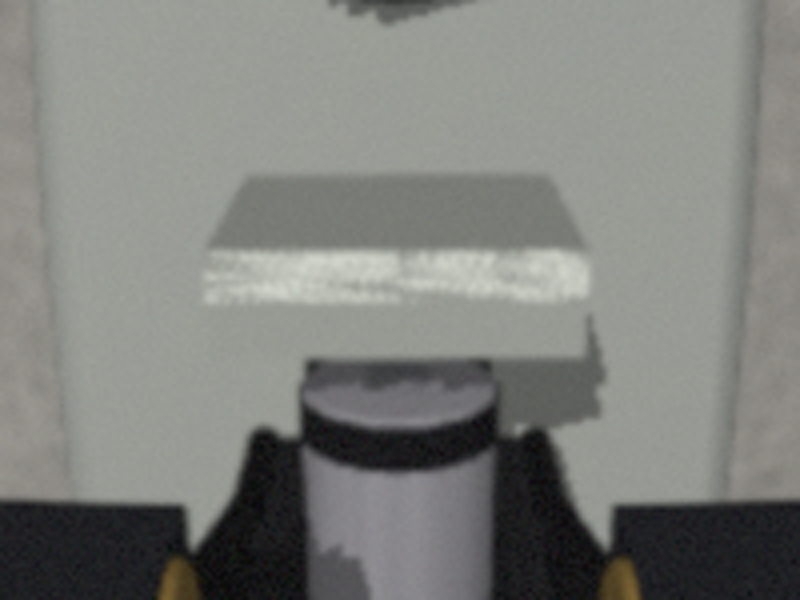

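The cell is clear of the lip (edge at row 358) and about 5 mm above home. I'll lower the last part by feel.

```bash
python3 -m inch '[{"ax":0,"ay":0,"az":0,"dx":0,"dy":0,"dz":2,"gripper":10},{"ax":0,"ay":0,"az":0,"dx":0,"dy":0,"dz":1,"gripper":10},{"ax":0,"ay":0,"az":0,"dx":0,"dy":0,"dz":0,"gripper":10},{"ax":0,"ay":0,"az":0,"dx":0,"dy":0,"dz":0,"gripper":10}]';python3 -m inch '[{"ax":0,"ay":0,"az":0,"dx":0,"dy":0,"dz":1,"gripper":10},{"ax":0,"ay":0,"az":0,"dx":0,"dy":0,"dz":0,"gripper":10},{"ax":0,"ay":0,"az":0,"dx":0,"dy":0,"dz":0,"gripper":10}]'
```

```text
time: 12.8
position: [0.5229, -0.2168, 0.0356]
tool_rot: [0.989, -0.147, 0.001, 0.001]
ft_force: [5.1, -1.2, 2.5]
grip_width: 0.0252
time: 13.1
position: [0.5231, -0.2169, 0.0348]
tool_rot: [0.989, -0.147, 0.001, 0.001]
ft_force: [5.3, -2.4, 3.4]
grip_width: 0.0248
```

```bash
python3 -m inch '[{"ax":0,"ay":0,"az":0,"dx":0,"dy":0,"dz":1,"gripper":10},{"ax":0,"ay":0,"az":0,"dx":0,"dy":0,"dz":0,"gripper":10},{"ax":0,"ay":0,"az":0,"dx":0,"dy":0,"dz":0,"gripper":10}]';python3 -m inch '[{"ax":0,"ay":0,"az":0,"dx":0,"dy":0,"dz":1,"gripper":10},{"ax":0,"ay":0,"az":0,"dx":0,"dy":0,"dz":0,"gripper":10},{"ax":0,"ay":0,"az":0,"dx":0,"dy":0,"dz":0,"gripper":10}]';  python3 rel.py; python3 held.py|awk 'NR>10'
```

```text
time: 13.4
position: [0.5232, -0.2168, 0.0342]
tool_rot: [0.989, -0.148, 0.001, 0.001]
ft_force: [4.5, -1.1, 5.5]
grip_width: 0.025
time: 13.7
position: [0.5233, -0.2169, 0.0338]
tool_rot: [0.989, -0.147, 0.001, 0.001]
ft_force: [4.9, -0.6, 10.0]
grip_width: 0.0248
lip 3140 c [25.0238  0.3132] wh [48.2188 39.9609] a 89.96 xyz 1% [  9.4074 -22.0125 -35.6968] 99% [ 44.9387  22.3691 -26.5196] med [ 37.6678   0.0764 -30.5573]
cell-end 2223 c [15.7019 -1.2128] wh [31.4216 26.5966] a 78.37 xyz 1% [  5.2467 -15.3726 -28.1848] 99% [ 24.857   15.268  -12.2874] med [ 15.1465   0.0403 -21.2699]
[ 0.5233 -0.2169  0.0338] [ 0.9565 -0.2917  0.0026]
7 40 z min/med -24.557946575638336 -23.233805052298365 max -21.880661807296054
9 38 z min/med -24.10917752405245 -23.01230502085769 max -21.602423664039357
11 44 z min/med -24.40356321520077 -23.058844609566243 max -21.87313529205081
13 45 z min/med -24.46708919251292 -23.22420232161428 max -22.389430646517592
15 48 z min/med -24.30461550875951 -23.28716186639632 max -21.895589602508718
17 43 z min/med -25.099657273624192 -23.381086287489858 max -22.311047022668053
19 50 z min/med -24.951102158286975 -23.758174964722862 max -22.428935387677267
21 40 z min/med -24.580837021787733 -23.565129379823084 max -22.116442063446506
23 127 z min/med -25.27280387156271 -21.450162352892157 max -13.535688128698784
25 53 z min/med -23.440827094010917 -14.729323913986173 max -13.167077038373394
y extents [-13.6941  13.7066]
```

Seated: Fz is 10 N at the expected height. I'll ease the down-load, slide the cell partly under the lip, and then let go.

```bash
python3 -m inch '[{"ax":0,"ay":0,"az":0,"dx":0,"dy":0,"dz":-1.2,"gripper":10},{"ax":0,"ay":0,"az":0,"dx":2,"dy":0,"dz":0,"gripper":10},{"ax":0,"ay":0,"az":0,"dx":2,"dy":0,"dz":0,"gripper":10},{"ax":0,"ay":0,"az":0,"dx":2,"dy":0,"dz":0,"gripper":10},{"ax":0,"ay":0,"az":0,"dx":2,"dy":0,"dz":0,"gripper":10},{"ax":0,"ay":0,"az":0,"dx":1,"dy":0,"dz":0,"gripper":10},{"ax":0,"ay":0,"az":0,"dx":0,"dy":0,"dz":0,"gripper":10},{"ax":0,"ay":0,"az":0,"dx":0,"dy":0,"dz":0,"gripper":10}]';python3 -c "
from h import *
W=cam('wrist');crop(W,220,130,420,280,4,'w8.png')"; python3 rel.py; python3 held.py|awk 'NR>10'
```

```text
time: 14.6
position: [0.5262, -0.2175, 0.033]
tool_rot: [0.989, -0.147, -0.005, -0.001]
ft_force: [-3.4, -2.8, 6.7]
grip_width: 0.0251
lip 3502 c [23.9852  0.3564] wh [36.8037 48.3855] a 0.32 xyz 1% [  9.4251 -21.849  -36.5261] 99% [ 42.0942  22.3485 -27.678 ] med [ 34.8804   0.5126 -31.7775]
cell-end 1865 c [13.3455 -0.9961] wh [30.7085 23.549 ] a 72.24 xyz 1% [  5.2604 -15.4356 -28.7977] 99% [ 23.6627  15.4376 -12.9922] med [ 13.1376   0.0361 -21.9389]
[ 0.5262 -0.2174  0.0329] [ 0.9568 -0.2905 -0.0108]
7 36 z min/med -24.16178119859093 -23.058265533587356 max -22.055369059028724
9 40 z min/med -24.55771217663041 -23.297912376809357 max -22.3486391562518
11 46 z min/med -24.38811337447964 -23.34617410155424 max -22.246475949784944
13 41 z min/med -23.945124786565852 -23.092266582036107 max -22.15895648861106
15 46 z min/med -24.858662015415838 -23.268254996905966 max -22.151741215294518
17 44 z min/med -24.320489939004677 -23.439115518820472 max -22.73585933255479
19 50 z min/med -24.748663841435075 -23.559202729474322 max -22.124536412015672
21 43 z min/med -24.46656707885761 -23.526516863209174 max -22.000584920539797
23 74 z min/med -24.91745328895418 -22.937039409485298 max -20.561714790715705
25 2 z min/med -22.336642466069907 -22.28823318398387 max -22.23982390189783
29 43 z min/med -32.899624201304974 -31.660429289839282 max -30.74126593582492
31 55 z min/med -33.12700032772863 -31.60719224704571 max -30.389821616578832
y extents [-13.6413  13.7505]
```

View pics/w8.png

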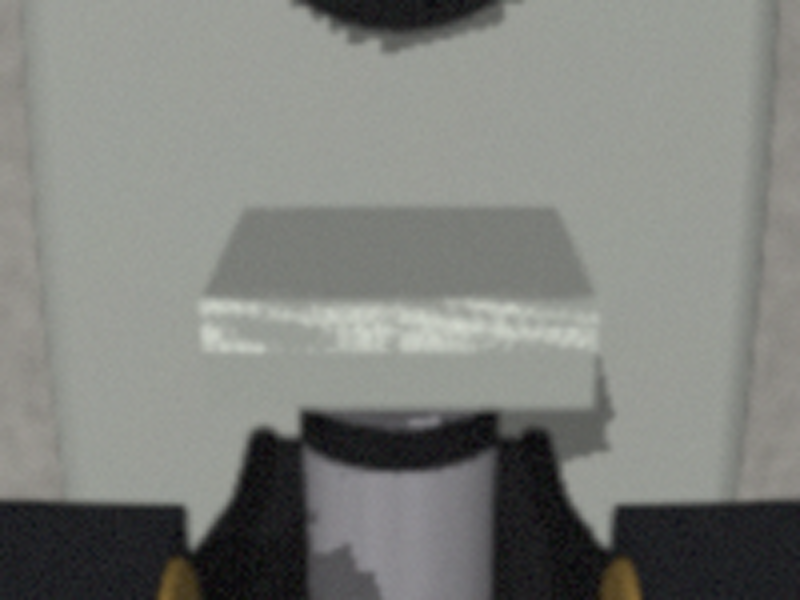

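It went forward only 3 of 9 mm, Fx reversed, and the nose tipped 0.6° down. The front has caught, probably on the forward rib's edge. I'll back off, raise it 2 mm, and advance above the rib.

```bash
python3 -m inch '[{"ax":0,"ay":0,"az":0,"dx":-3,"dy":0,"dz":0,"gripper":10},{"ax":0,"ay":0,"az":0,"dx":-4,"dy":0,"dz":0,"gripper":10},{"ax":0,"ay":0,"az":0,"dx":0,"dy":0,"dz":-1,"gripper":10},{"ax":0,"ay":0,"az":0,"dx":0,"dy":0,"dz":-1,"gripper":10},{"ax":0,"ay":0,"az":0,"dx":0,"dy":0,"dz":0,"gripper":10},{"ax":0,"ay":0,"az":0,"dx":0,"dy":0,"dz":0,"gripper":10}]'; python3 rel.py; python3 held.py|awk 'NR>10'
```

```text
time: 15.35
position: [0.5246, -0.2171, 0.0346]
tool_rot: [0.989, -0.147, 0.0, 0.0]
ft_force: [5.6, -2.6, -1.5]
grip_width: 0.0249
lip 3412 c [21.4014  0.1566] wh [47.9804 45.8459] a 89.87 xyz 1% [  9.5236 -21.8588 -34.7463] 99% [ 44.0832  22.0905 -25.7152] med [ 36.9474   0.0444 -29.6885]
cell-end 2316 c [18.4891 -0.003 ] wh [31.914  26.9583] a 89.94 xyz 1% [  5.2091 -15.4561 -29.8077] 99% [ 31.7216  15.3349 -12.7867] med [ 15.7933   0.0075 -21.6951]
[ 0.5246 -0.2171  0.0346] [ 0.9565 -0.2919  0.0007]
7 39 z min/med -24.405211286967454 -23.5077736168905 max -22.22791455550727
9 41 z min/med -24.131761955509795 -23.347757581198657 max -22.093943796378863
11 42 z min/med -24.517044656002234 -23.326469272169867 max -21.759523935570144
13 45 z min/med -24.615267635030822 -23.269288974733918 max -22.377882758515327
15 46 z min/med -24.627554305742297 -23.227958678242768 max -22.277779338323132
17 41 z min/med -25.221904296429287 -23.443639076494946 max -22.556148248412637
19 50 z min/med -25.028399489460803 -23.67361175013992 max -22.470883386075503
21 44 z min/med -25.204241195239206 -23.89821542239664 max -22.319057164215028
23 122 z min/med -25.952724099913745 -21.465272244865623 max -13.378243766752654
25 22 z min/med -23.616470290993238 -18.712543106526642 max -14.75643446095453
31 38 z min/med -31.01732987706141 -29.614166066512098 max -28.646731391366654
y extents [-13.7169  13.7452]
```

```bash
python3 -m inch '[{"ax":0,"ay":0,"az":0,"dx":2,"dy":0,"dz":0,"gripper":10},{"ax":0,"ay":0,"az":0,"dx":2,"dy":0,"dz":0,"gripper":10},{"ax":0,"ay":0,"az":0,"dx":2,"dy":0,"dz":0,"gripper":10},{"ax":0,"ay":0,"az":0,"dx":0,"dy":0,"dz":0,"gripper":10},{"ax":0,"ay":0,"az":0,"dx":0,"dy":0,"dz":0,"gripper":10}]'; python3 rel.py; python3 held.py|awk 'NR>10'
```

```text
time: 15.95
position: [0.5288, -0.2182, 0.0345]
tool_rot: [0.989, -0.147, -0.001, -0.0]
ft_force: [2.3, -5.8, -0.3]
grip_width: 0.0248
lip 3334 c [20.4708  0.3117] wh [47.9927 38.7818] a 89.54 xyz 1% [  9.5028 -21.7348 -34.9701] 99% [ 39.595   22.2424 -25.8794] med [ 32.3384   0.4916 -29.9018]
cell-end 2190 c [18.4984  0.0133] wh [26.9657 31.9859] a 0.06 xyz 1% [  5.2646 -15.5449 -29.9577] 99% [ 31.6575  15.5614 -13.081 ] med [ 15.0241   0.0078 -22.8391]
[ 0.5288 -0.2182  0.0345] [ 0.9565 -0.2916 -0.0029]
7 39 z min/med -24.35518665665711 -23.288101561224448 max -22.326903851115137
9 39 z min/med -24.62883035729617 -23.22269140638658 max -22.119496096999562
11 43 z min/med -24.982378296539984 -23.239571794953438 max -22.08077363688452
13 48 z min/med -24.618683194384232 -23.17389567674857 max -22.376040261148045
15 50 z min/med -24.32851297678982 -23.215285698383525 max -21.473733698553662
17 39 z min/med -24.78179180365207 -23.553290559473577 max -21.919626234006227
19 48 z min/med -25.183066224705154 -23.63826665976113 max -22.450947080649996
21 46 z min/med -25.102823237050533 -23.762112568807623 max -22.4216155001695
23 33 z min/med -25.351875132147477 -23.847531227217264 max -22.680389132298384
27 47 z min/med -31.47173663469203 -29.898600940517984 max -28.74665749870713
29 56 z min/med -31.083952289065714 -29.905376459349263 max -28.769148568083256
31 51 z min/med -31.150224962775756 -29.988913688595723 max -28.3876628295276
y extents [-13.6446  13.634 ]
```

Fy of -5.8 N and the lip centre 0.3–0.5 mm to +y both say to shift in +y.

```bash
python3 -m inch '[{"ax":0,"ay":0,"az":0,"dx":-1,"dy":1,"dz":-0.7,"gripper":10},{"ax":0,"ay":0,"az":0,"dx":0,"dy":0,"dz":0,"gripper":10},{"ax":0,"ay":0,"az":0,"dx":2,"dy":0,"dz":0,"gripper":10},{"ax":0,"ay":0,"az":0,"dx":2,"dy":0,"dz":0,"gripper":10},{"ax":0,"ay":0,"az":0,"dx":0,"dy":0,"dz":0,"gripper":10},{"ax":0,"ay":0,"az":0,"dx":0,"dy":0,"dz":0,"gripper":10}]'; python3 rel.py; python3 held.py|awk 'NR>10'
```

```text
time: 16.65
position: [0.531, -0.219, 0.035]
tool_rot: [0.989, -0.148, -0.002, -0.001]
ft_force: [3.8, -1.6, -2.3]
grip_width: 0.0248
lip 3253 c [18.2383  0.3101] wh [38.9112 48.4261] a 0.4 xyz 1% [  9.4534 -21.7386 -34.645 ] 99% [ 37.2606  22.161  -25.4304] med [ 30.1017   0.5077 -29.5313]
cell-end 2386 c [18.5199  0.0052] wh [31.9659 26.9598] a 89.98 xyz 1% [  5.4075 -15.5579 -29.9674] 99% [ 31.7773  15.6247 -13.3465] med [ 16.4569   0.0332 -23.4116]
[ 0.531 -0.219  0.035] [ 0.9564 -0.2919 -0.0046]
7 36 z min/med -24.5227197434599 -23.434459059509464 max -21.8117077013409
9 41 z min/med -24.11395094307723 -23.285390906153395 max -22.039689819485318
11 41 z min/med -24.349376703197137 -23.29725275726137 max -22.131989240057433
13 45 z min/med -24.679285318312033 -23.323697801123846 max -22.179327334904244
15 46 z min/med -24.388188924872388 -23.336266264040876 max -22.27915053840819
17 42 z min/med -24.70650214395116 -23.682912645977424 max -22.610550860047958
19 47 z min/med -24.858437780664147 -23.52201481248189 max -22.33444308004139
21 30 z min/med -25.095428832224197 -23.8007578664565 max -22.69882365080616
23 4 z min/med -28.960678388184693 -28.687419603879732 max -27.97864338062539
25 48 z min/med -30.900590507615888 -29.396133453866547 max -28.100107751166018
27 51 z min/med -30.710726716235232 -29.437906665655916 max -28.325577061450716
29 49 z min/med -30.849069998277255 -29.468762741822143 max -28.64860266449257
31 56 z min/med -30.908225463777953 -29.62525482466401 max -28.439893190079943
y extents [-13.7025  13.734 ]
```

The forces are back to the spring alone and the button is about 2 mm under the lip. I'll advance 2 mm more, level it, and release.

```bash
python3 -m inch '[{"ax":0,"ay":0.004,"az":0,"dx":1,"dy":0,"dz":0,"gripper":10},{"ax":0,"ay":0,"az":0,"dx":1,"dy":0,"dz":0,"gripper":10},{"ax":0,"ay":0,"az":0,"dx":0,"dy":0,"dz":0.5,"gripper":10},{"ax":0,"ay":0,"az":0,"dx":0,"dy":0,"dz":0,"gripper":10},{"ax":0,"ay":0,"az":0,"dx":0,"dy":0,"dz":0,"gripper":10}]'; python3 -m inch '[{"ax":0,"ay":0,"az":0,"dx":0,"dy":0,"dz":0,"gripper":60},{"ax":0,"ay":0,"az":0,"dx":0,"dy":0,"dz":0,"gripper":60},{"ax":0,"ay":0,"az":0,"dx":0,"dy":0,"dz":0,"gripper":60},{"ax":0,"ay":0,"az":0,"dx":0,"dy":0,"dz":0,"gripper":60},{"ax":0,"ay":0,"az":0,"dx":0,"dy":0,"dz":0,"gripper":60},{"ax":0,"ay":0,"az":0,"dx":0,"dy":0,"dz":0,"gripper":60}]';python3 -c "
from h import *
W=cam('wrist');crop(W,220,130,420,280,4,'w9.png')"; python3 rel.py; python3 held.py
```

```text
time: 17.25
position: [0.5331, -0.2197, 0.0349]
tool_rot: [0.989, -0.148, 0.0, -0.001]
ft_force: [3.3, 0.3, 0.4]
grip_width: 0.0248
time: 17.85
position: [0.5328, -0.2198, 0.0345]
tool_rot: [0.989, -0.148, -0.0, -0.001]
ft_force: [-0.4, -0.9, 0.2]
grip_width: 0.0518
lip 3328 c [17.462  0.067] wh [76.1177 36.6487] a 89.11 xyz 1% [  4.456  -34.9721 -34.7551] 99% [ 35.2832  35.3577 -25.6678] med [ 28.051   -0.3802 -29.75  ]
cell-end 1898 c [18.4872 -0.0338] wh [26.9516 31.9185] a 0.04 xyz 1% [  5.3134 -15.411  -29.9754] 99% [ 31.7027  14.9703 -16.062 ] med [ 16.7405   0.0467 -23.9968]
[ 0.533  -0.2199  0.0346] [ 0.9565 -0.2918 -0.0002]
5318 [-22.653  -13.9912 -39.9895] [34.9987 13.999   4.9906]
-23 5 z min/med -39.06698098368862 -25.023824137656433 max -23.240015712631923
-21 224 z min/med -39.86508431557797 -31.839459529250885 max -22.583897153949984
-19 3 z min/med -25.083720096437542 -24.288309936388778 max -23.92223110098704
-3 19 z min/med -24.364236909327406 -23.469309706422198 max -22.81047002190275
-1 35 z min/med -25.012400445523085 -23.364001362247294 max -22.441125667215452
1
[... 587 characters left out ...]
53896122890398 max -22.442717549855598
17 46 z min/med -24.82098982462991 -23.786534646504062 max -22.445154124288358
19 13 z min/med -24.464705278904873 -23.662175066405897 max -23.187644197666465
21 16 z min/med -30.29108891470685 -29.475160925469233 max -28.441743122131907
23 50 z min/med -31.033999658660242 -29.8841322512604 max -28.375246937743533
25 50 z min/med -30.799314640842088 -29.791092605452317 max -28.464839115333017
27 50 z min/med -31.265384598113016 -29.754812173250027 max -28.5465465701543
29 49 z min/med -31.11291873096824 -29.890066249630856 max -28.371882908266617
31 58 z min/med -30.864222760448335 -29.847338901515293 max -28.28600128597861
y extents [-11.9165  11.9538]
```

View pics/w9.png

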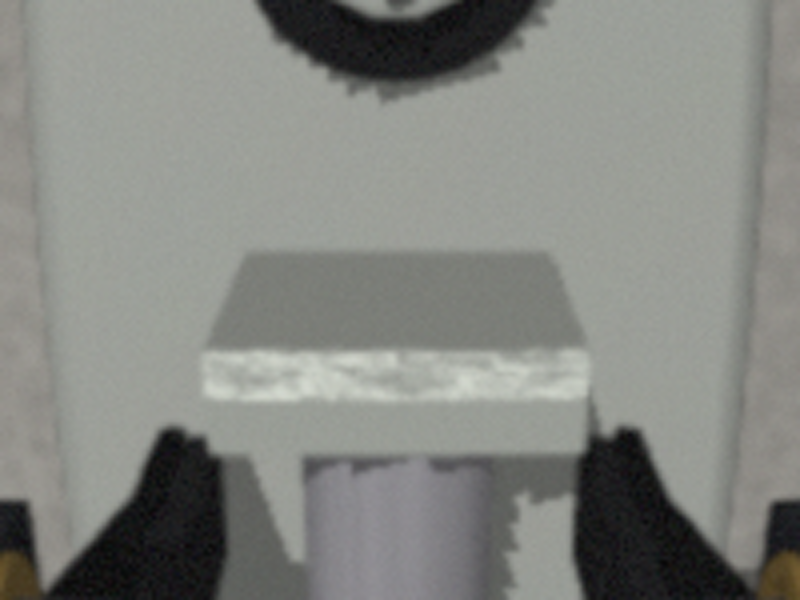

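It has slid forward with the band under the lip, but it seems 1–2 mm high relative to the lip. I'll open fully, retreat and check properly.

```bash
python3 -m inch '[{"ax":0,"ay":0,"az":0,"dx":0,"dy":0,"dz":0,"gripper":85},{"ax":0,"ay":0,"az":0,"dx":0,"dy":0,"dz":0,"gripper":85},{"ax":0,"ay":0,"az":0,"dx":0,"dy":0,"dz":0,"gripper":85},{"ax":0,"ay":0,"az":0,"dx":0,"dy":0,"dz":-10,"gripper":85},{"ax":0,"ay":0,"az":0,"dx":0,"dy":0,"dz":-20,"gripper":85},{"ax":0,"ay":0,"az":0,"dx":0,"dy":0,"dz":-30,"gripper":85},{"ax":0,"ay":0,"az":0,"dx":0,"dy":0,"dz":-40,"gripper":85},{"ax":0,"ay":0,"az":0,"dx":0,"dy":0,"dz":-40,"gripper":85}]'; python3 -m inch '[{"ax":0,"ay":0,"az":0,"dx":-40,"dy":0,"dz":0,"gripper":85},{"ax":0,"ay":0,"az":0,"dx":-40,"dy":0,"dz":0,"gripper":85},{"ax":0,"ay":0,"az":0,"dx":-20,"dy":0,"dz":0,"gripper":85},{"ax":0,"ay":0,"az":0,"dx":0,"dy":0,"dz":0,"gripper":85},{"ax":0,"ay":0,"az":0,"dx":0,"dy":0,"dz":0,"gripper":85}]'
cat > fin.py <<'E'
from h import *
import sys
b=np.array([.5365,-.2201]);a=np.radians(-16.95);X=np.array([np.cos(a),np.sin(a)]);Y=np.array([-X[1],X[0]])
for n in sys.argv[1:]:
    W=cam(n); P=cloud(W).reshape(-1,3); P=P[(W["depth"].ravel()>0)]
    x=(P[:,:2]-b)@X*1000; y=(P[:,:2]-b)@Y*1000; z=P[:,2]*1000
    m=(abs(y)<3.5)&(x>-95)&(x<60)
    print(n)
    for k in range(-90,45,3):
        s=m&(x>=k)&(x<k+3)
        if s.sum(): print(k+1.5,s.sum(),"%.1f %.1f %.1f"%tuple(np.percentile(z[s],[10,50,90])),end=" | ")
    print()
E
python3 -c "
from h import *
W=cam('wrist');u=proj(W,np.array([.5365,-.2201,.0442]));print(u,W['position']);u=u.astype(int)
crop(W,u[0]-80,max(0,u[1]-60),u[0]+80,u[1]+60,5,'w10.png')
S=cam('scene');crop(S,120,150,240,270,5,'s10.png')"; python3 fin.py wrist scene
```

```text
time: 18.8
position: [0.5326, -0.2198, 0.1763]
tool_rot: [0.989, -0.148, -0.0, -0.001]
ft_force: [0.9, -0.5, 0.8]
grip_width: 0.0738
time: 19.3
position: [0.4383, -0.1915, 0.1755]
tool_rot: [0.989, -0.148, 0.001, 0.0]
ft_force: [1.5, -0.1, -0.6]
grip_width: 0.0737
[317.5999  87.4116] [ 0.5179 -0.2162  0.3362]
wrist
-85.5 2 76.9 77.3 77.8 | -82.5 24 78.3 79.1 79.9 | -79.5 90 79.3 270.0 273.0 | -76.5 1647 272.5 283.8 292.1 | -73.5 400 260.4 282.6 293.6 | -70.5 295 258.0 260.6 261.7 | -67.5 229 80.1 258.4 260.1 | -64.5 26 77.7 79.3 80.1 | -61.5 82 24.2 62.2 78.6 | -58.5 24 24.1 64.8 66.2 | -55.5 18 23.4 24.9 49.1 | -52.5 31 23.4 24.9 65.8 | -49.5 10 47.9 48.6 65.6 | -46.5 29 23.3 24.3 65.6 | -43.5 15 23.6 48.4 66.3 | -40.5 29 23.6 47.9 66.0 | -37.5 22 23.6 35.9 66.0 | -34.5 21 24.2 48.2 65.0 | -31.5 28 23.2 24.4 66.0 | -28.5 12 48.3 86.3 87.6 | -25.5 35 57.8 87.4 88.0 | -22.5 32 57.0 57.8 58.9 | -19.5 24 57.0 57.9 58.9 | -16.5 24 57.1 57.8 59.0 | -13.5 32 57.2 58.2 58.8 | -10.5 24 57.3 58.1 58.9 | -7.5 24 57.1 57.7 58.4 | -4.5 32 57.0 58.0 59.2 | -1.5 24 57.4 58.2 59.0 | 1.5 24 57.1 58.
[... 550 characters left out ...]
6.6 75.8 349.4 | -58.5 4 65.8 69.0 72.6 | -55.5 3 66.7 67.0 68.8 | -52.5 1 65.5 65.5 65.5 | -49.5 3 66.9 67.1 67.5 | -28.5 1 87.6 87.6 87.6 | -25.5 37 61.6 79.8 88.4 | -22.5 30 58.3 69.5 80.1 | -19.5 4 58.3 58.8 59.3 | -16.5 7 57.7 58.3 60.1 | -13.5 9 58.0 59.4 60.2 | -10.5 6 58.3 59.7 60.0 | -7.5 7 58.0 58.7 60.5 | -4.5 7 57.4 58.5 59.7 | -1.5 7 58.5 59.6 60.3 | 1.5 9 58.0 58.6 60.0 | 4.5 5 58.2 58.4 59.7 | 7.5 5 58.5 59.7 60.3 | 10.5 10 58.2 58.8 59.4 | 13.5 5 58.2 58.7 59.6 | 19.5 6 64.7 65.8 66.4 | 22.5 5 64.5 65.3 65.8 | 25.5 9 64.5 66.0 66.8 | 28.5 7 64.8 65.5 66.8 | 31.5 79 26.7 46.6 61.9 | 34.5 7 23.5 25.0 32.2 | 37.5 7 23.7 25.0 25.8 | 40.5 6 23.8 24.6 25.8 | 43.5 9 23.8 24.7 25.1 |
```

View pics/w10.png

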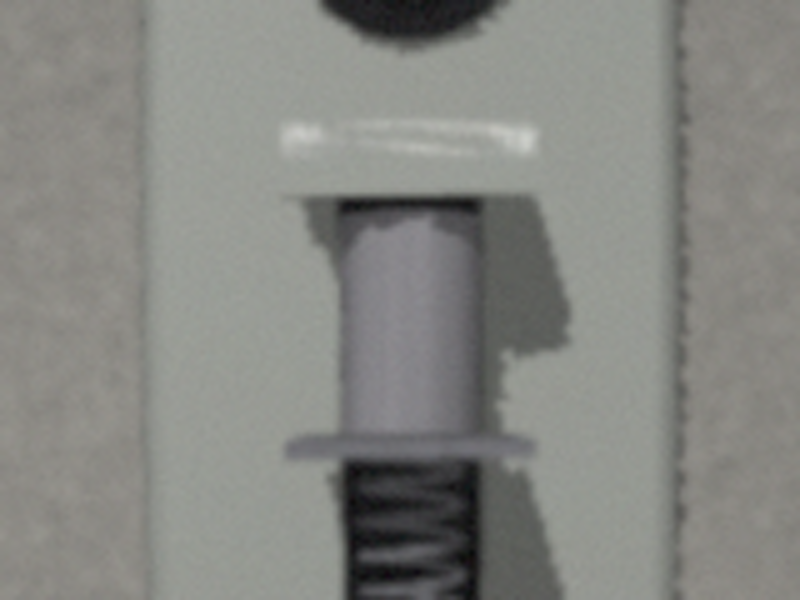

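View pics/s10.png

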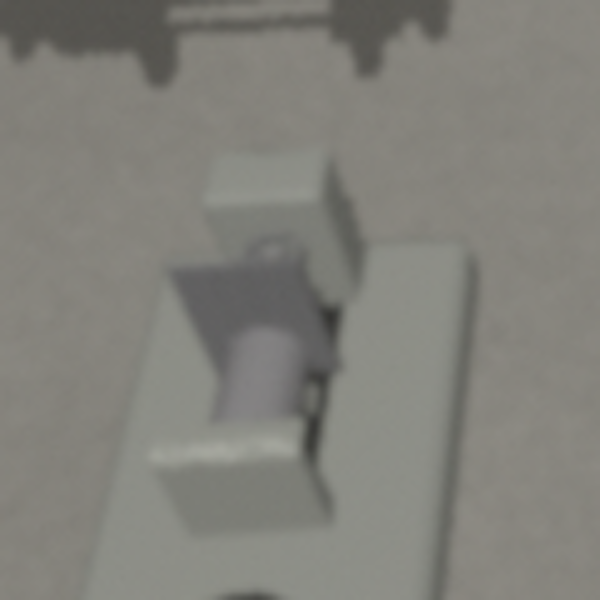

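The cell is level and under the lip, but its top looks 1–2 mm higher than nominal (34.8 mm above deck, not 33). It may be hanging by spring friction at the release height. I'll measure the same strip in the earlier rack picture to find the bias.

```bash
cat > strip.py <<'E'
from h import *
import pickle
def strip(W,b,yaw,lab,zr):
    P=cloud(W).reshape(-1,3); P=P[(W["depth"].ravel()>0)]
    a=np.radians(yaw);X=np.array([np.cos(a),np.sin(a)]);Y=np.array([-X[1],X[0]])
    x=(P[:,:2]-b)@X*1000; y=(P[:,:2]-b)@Y*1000; z=P[:,2]*1000
    c=(z>zr[0])&(z<zr[1])&(abs(x)<15)&(abs(y)<16); y0=np.median(y[c&(z>zr[1]-10)])
    top=np.median(z[(abs(y-y0)<3)&(abs(x)<14)&(z>zr[0])&(z<zr[1])])
    dk=(abs(y)>27)&(abs(y)<36)&(abs(x)<25)&(z<zr[0]); 
    print(lab,"y0 %.1f top %.2f deck %.2f diff %.2f"%(y0,top,np.median(z[dk]),top-np.median(z[dk])), [round(float(np.median(z[(abs(y-y0)<3)&(abs(x-k)<3)&(z>zr[0])&(z<zr[1])])),2) for k in(-15,-8,0,8,14)])
E
python3 - <<'E'
from strip import *
strip(pickle.load(open('w2.pkl','rb')),np.array([.5227,.1232]),6.1,"rack wrist",(30,60))
T,S=pickle.load(open("ts.pkl","rb"))
strip(T,np.array([.5225,.1245]),6.1,"rack top",(30,60))
strip(S,np.array([.5235,.1222]),6.1,"rack scene",(30,60))
W=cam("wrist");pickle.dump(W,open('w10.pkl','wb'));strip(W,np.array([.5365,-.2201]),-16.95,"bay wrist",(45,62))
strip(cam("scene"),np.array([.5365,-.2201]),-16.95,"bay scene",(45,62))
rects(W); W1=pickle.load(open('w1.pkl','rb'))
E
```

```text
rack wrist y0 nan top nan deck 10.38 diff nan [nan, nan, nan, nan, nan]
rack top y0 nan top nan deck 12.57 diff nan [nan, nan, nan, nan, nan]
rack scene y0 nan top nan deck 11.14 diff nan [nan, nan, nan, nan, nan]
bay wrist y0 -1.2 top 58.16 deck 23.33 diff 34.82 [58.17, 58.23, 58.07, 58.34, 58.17]
bay scene y0 2.3 top 58.83 deck 24.26 diff 34.57 [58.94, 58.92, 58.56, 58.75, 59.28]
timer deck 14748 c 538.0 -221.5 wh 110.5 191.6 a 73.29 z 0.0233 mean 0.5407 -0.2223
housing top 1246 c 465.8 -199.7 wh 39.7 23.5 a 73.00 z 0.0792 mean 0.4660 -0.2002
lip top 813 c 555.6 -226.8 wh 43.9 23.2 a 73.61 z 0.0642 mean 0.5598 -0.2282
plate 179 c 494.3 -209.6 wh 39.6 38.7 a 76.40 z 0.0872 mean 0.5106 -0.2146
rack deck 3865 c 518.9 161.8 wh 89.9 169.7 a 6.22 z 0.0104 mean 0.5206 0.1481
thick few
thickhi few
thin 215 c 514.1 200.2 wh 48.3 13.3 a 5.43 z 0.0292 mean 0.5141 0.1987
  return _methods._mean(a, axis=axis, dtype=dtype,
  ret = ret.dtype.type(ret / rcount)
```

```bash
python3 - <<'E'
from strip import *
strip(pickle.load(open('w2.pkl','rb')),np.array([.5227,.1232]),6.1,"rack wrist",(30,48))
T,S=pickle.load(open("ts.pkl","rb"))
strip(T,np.array([.5225,.1245]),6.1,"rack top",(30,48))
strip(S,np.array([.5235,.1222]),6.1,"rack scene",(30,48))
print(robot.get_obs()["time"])
# plate: front top edge in bay x
b=np.array([.5365,-.2201]);a=np.radians(-16.95);X=np.array([np.cos(a),np.sin(a)])
for f in ('w1.pkl','w10.pkl'):
    P=cloud(pickle.load(open(f,'rb'))).reshape(-1,3); m=(P[:,2]>.084)&(P[:,2]<.093)
    x=(P[m,:2]-b)@X*1000; x=x[(x>-45)&(x<-10)]; print(f,len(x),np.percentile(x,[2,50,98]))
E
```

```text
rack wrist y0 0.3 top 42.99 deck 10.38 diff 32.62 [42.96, 43.0, 42.99, 42.95, 42.96]
rack top y0 0.0 top 44.96 deck 12.57 diff 32.40 [45.17, 45.24, 44.82, 45.29, 45.39]
rack scene y0 -2.6 top 42.75 deck 11.14 diff 31.61 [43.76, 42.39, 42.89, 42.72, 43.27]
19.6
w1.pkl 130 [-23.7234 -21.6197 -20.4944]
w10.pkl 153 [-27.0141 -26.1608 -25.2584]
```

The cell sits about 2.2 mm too high compared with the same measurement in the rack (32.6 mm). The plate has travelled 4.6 mm, so x is home. It's hung by friction, so I'll close the fingers and press it down gently at mid-length.

```bash
python3 -m inch '[{"ax":0,"ay":0,"az":0,"dx":25,"dy":0,"dz":0,"gripper":0},{"ax":0,"ay":0,"az":0,"dx":35,"dy":0,"dz":0,"gripper":0},{"ax":0,"ay":0,"az":0,"dx":35,"dy":0,"dz":0,"gripper":0},{"ax":0,"ay":0,"az":0,"dx":8,"dy":0,"dz":0,"gripper":0},{"ax":0,"ay":0,"az":0,"dx":0,"dy":0,"dz":0,"gripper":0},{"ax":0,"ay":0,"az":0,"dx":0,"dy":0,"dz":0,"gripper":0},{"ax":0,"ay":0,"az":0,"dx":0,"dy":0,"dz":0,"gripper":0}]' 20; python3 -c "
from h import *
need(.5365,-.2201,.075,-16.95)"
```

```text
time: 20.3
position: [0.5343, -0.2201, 0.1743]
tool_rot: [0.989, -0.148, -0.001, -0.001]
ft_force: [-0.6, 0.3, 0.1]
grip_width: 0.0261
t 20.3 pos [ 0.5343 -0.2201  0.1743] w 0.0261 F [-0.5693  0.3082  0.0676] q [-0.5845  0.5253  1.5998  0.001   1.0192  1.282 ]
turn [-0.0016  0.0024 -0.0004] shift [ 2.1086 -0.6464 99.2599] len 99.28436066056891 shift w/o turn [ 2.3448 -0.4914 99.2555]
```

```bash
python3 -m inch '[{"ax":0,"ay":0,"az":0,"dx":1,"dy":0,"dz":20,"gripper":0},{"ax":0,"ay":0,"az":0,"dx":1,"dy":0,"dz":30,"gripper":0},{"ax":0,"ay":0,"az":0,"dx":0,"dy":0,"dz":25,"gripper":0},{"ax":0,"ay":0,"az":0,"dx":0,"dy":0,"dz":15,"gripper":0},{"ax":0,"ay":0,"az":0,"dx":0,"dy":0,"dz":5,"gripper":0},{"ax":0,"ay":0,"az":0,"dx":0,"dy":0,"dz":0,"gripper":0},{"ax":0,"ay":0,"az":0,"dx":0,"dy":0,"dz":0,"gripper":0}]'; python3 -c "
from h import *
need(.5365,-.2201,.0595,-16.95)
W=cam('wrist');crop(W,220,130,420,280,4,'w11.png')"
```

```text
time: 21.0
position: [0.538, -0.2217, 0.0805]
tool_rot: [0.989, -0.148, 0.001, -0.0]
ft_force: [0.4, 0.3, 0.6]
grip_width: 0.0001
t 21.0 pos [ 0.538  -0.2217  0.0805] w 0.0001 F [0.4001 0.2582 0.6113] q [-0.5833  0.665   1.6581  0.0013  0.8175  1.283 ]
turn [-0.0006 -0.0013 -0.0005] shift [-1.9408 -1.0631 20.9955] len 21.111755041371307 shift w/o turn [-1.9686 -1.049  20.9936]
```

View pics/w11.png

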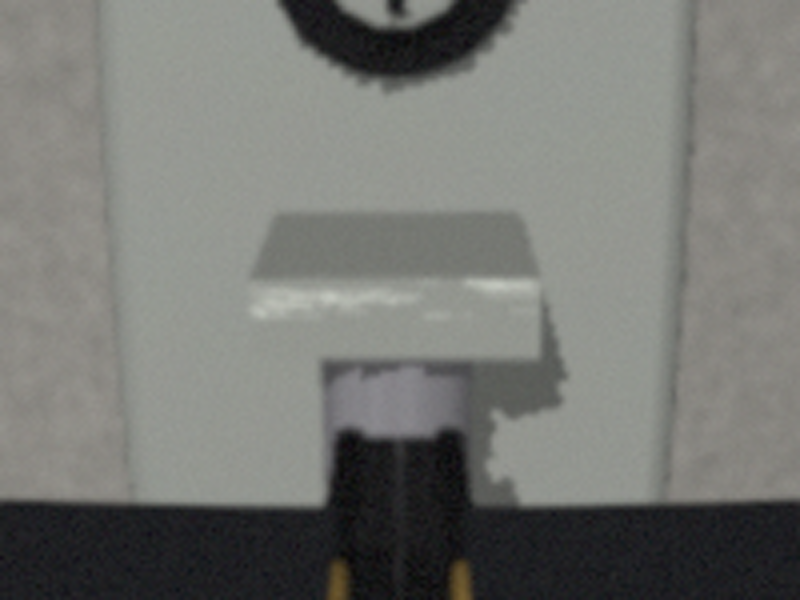

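```bash
python3 -m inch '[{"ax":0,"ay":0,"az":0,"dx":-1.5,"dy":0,"dz":8,"gripper":0},{"ax":0,"ay":0,"az":0,"dx":0,"dy":0,"dz":8,"gripper":0},{"ax":0,"ay":0,"az":0,"dx":0,"dy":0,"dz":3,"gripper":0},{"ax":0,"ay":0,"az":0,"dx":0,"dy":0,"dz":0,"gripper":0},{"ax":0,"ay":0,"az":0,"dx":0,"dy":0,"dz":0,"gripper":0}]';python3 -m inch '[{"ax":0,"ay":0,"az":0,"dx":0,"dy":0,"dz":1,"gripper":0},{"ax":0,"ay":0,"az":0,"dx":0,"dy":0,"dz":1,"gripper":0},{"ax":0,"ay":0,"az":0,"dx":0,"dy":0,"dz":0,"gripper":0},{"ax":0,"ay":0,"az":0,"dx":0,"dy":0,"dz":0,"gripper":0}]'
```

```text
time: 21.55
position: [0.5364, -0.2209, 0.0604]
tool_rot: [0.989, -0.148, -0.0, -0.001]
ft_force: [-0.1, -0.1, -0.2]
grip_width: 0.0005
time: 21.95
position: [0.5366, -0.2211, 0.0589]
tool_rot: [0.989, -0.148, 0.0, -0.0]
ft_force: [0.2, 0.3, 1.5]
grip_width: 0.0005
```

```bash
python3 -m inch '[{"ax":0,"ay":0,"az":0,"dx":0,"dy":0,"dz":0.7,"gripper":0},{"ax":0,"ay":0,"az":0,"dx":0,"dy":0,"dz":0,"gripper":0},{"ax":0,"ay":0,"az":0,"dx":0,"dy":0,"dz":0,"gripper":0}]';python3 -m inch '[{"ax":0,"ay":0,"az":0,"dx":0,"dy":0,"dz":0.7,"gripper":0},{"ax":0,"ay":0,"az":0,"dx":0,"dy":0,"dz":0,"gripper":0},{"ax":0,"ay":0,"az":0,"dx":0,"dy":0,"dz":0,"gripper":0}]';python3 -m inch '[{"ax":0,"ay":0,"az":0,"dx":0,"dy":0,"dz":0.7,"gripper":0},{"ax":0,"ay":0,"az":0,"dx":0,"dy":0,"dz":0,"gripper":0},{"ax":0,"ay":0,"az":0,"dx":0,"dy":0,"dz":0,"gripper":0}]'
```

```text
time: 22.25
position: [0.5366, -0.2211, 0.0583]
tool_rot: [0.989, -0.148, 0.0, -0.0]
ft_force: [-1.1, 0.4, 5.5]
grip_width: 0.0009
time: 22.55
position: [0.5366, -0.2211, 0.0582]
tool_rot: [0.989, -0.148, 0.0, -0.0]
ft_force: [-1.0, 1.3, 8.6]
grip_width: 0.0006
time: 22.85
position: [0.5367, -0.2211, 0.0581]
tool_rot: [0.989, -0.147, 0.001, -0.0]
ft_force: [-2.3, 1.5, 13.1]
grip_width: 0.0003
```

It resists 13 N without yielding. I'll lift off and measure again, including lateral offset against the lip and plate.

```bash
python3 -m inch '[{"ax":0,"ay":0,"az":0,"dx":0,"dy":0,"dz":-5,"gripper":0},{"ax":0,"ay":0,"az":0,"dx":0,"dy":0,"dz":-20,"gripper":0},{"ax":0,"ay":0,"az":0,"dx":-15,"dy":0,"dz":-40,"gripper":0},{"ax":0,"ay":0,"az":0,"dx":-40,"dy":0,"dz":0,"gripper":0},{"ax":0,"ay":0,"az":0,"dx":-40,"dy":0,"dz":0,"gripper":60},{"ax":0,"ay":0,"az":0,"dx":0,"dy":0,"dz":0,"gripper":60},{"ax":0,"ay":0,"az":0,"dx":0,"dy":0,"dz":0,"gripper":60}]'; python3 - <<'E'
from strip import *
W=cam("wrist");pickle.dump(W,open('w12.pkl','wb'));b=np.array([.5365,-.2201]);strip(W,b,-16.95,"bay wrist",(45,62))
a=np.radians(-16.95);X=np.array([np.cos(a),np.sin(a)]);Y=np.array([-X[1],X[0]])
P=cloud(W).reshape(-1,3); P=P[(W["depth"].ravel()>0)]
x=(P[:,:2]-b)@X*1000; y=(P[:,:2]-b)@Y*1000; z=P[:,2]*1000
m=(z>62)&(z<67)&(abs(y)<30)&(x>15)&(x<35); print("lip y",np.percentile(y[m],[1,99]),"x",np.percentile(x[m],[2,98]),"z",np.median(z[m]))
m=(z>84)&(z<93)&(abs(y)<30)&(x<-20)&(x>-35); print("plate y",np.percentile(y[m],[1,99]),"x",np.percentile(x[m],[2,50,98]),"z",np.median(z[m]))
for k in (-18,-9,0,9,15):
    m=(abs(x-k)<4)&(abs(y)<16)&(z>46)&(z<62)
    A=np.c_[2*y[m],2*z[m],np.ones(m.sum())]; 
    from scipy.optimize import least_squares
    r=least_squares(lambda p:np.hypot(y[m]-p[0],z[m]-p[1])-13,[0,45],loss='soft_l1').x; print(k,m.sum(),"axis y,z",r,"y ext",np.percentile(y[m],[1,99]))
crop(W,240,30,400,150,5,'w12.png')
E
```

```text
time: 23.55
position: [0.4449, -0.193, 0.1214]
tool_rot: [0.989, -0.148, -0.0, -0.001]
ft_force: [0.8, 1.1, -0.1]
grip_width: 0.0168
bay wrist y0 -0.8 top 55.81 deck 23.33 diff 32.48 [55.86, 55.71, 56.02, 55.91, 55.82]
lip y [-22.1638  20.6042] x [18.416 30.748] z 64.25105803697703
plate y [-20.8139  18.4812] x [-27.1352 -25.805  -24.4364] z 87.36779776679238
-18 368 axis y,z [-0.917  43.0079] y ext [-13.4132  11.1887]
-9 357 axis y,z [-0.9197 42.9172] y ext [-12.6319  11.068 ]
0 354 axis y,z [-0.9038 43.003 ] y ext [-12.6015  11.1422]
9 353 axis y,z [-0.8225 42.955 ] y ext [-12.5833  11.0809]
15 359 axis y,z [-0.7905 43.1233] y ext [-12.6054  10.9966]
```

View pics/w12.png

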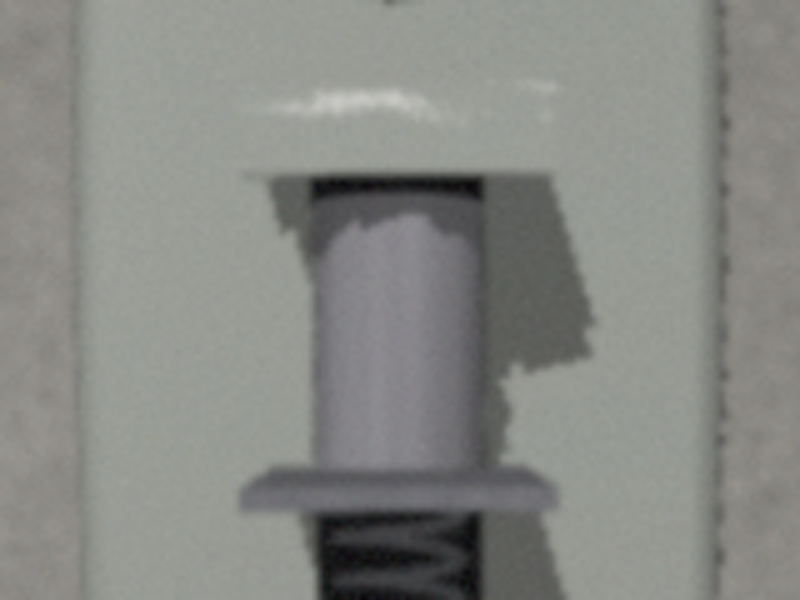

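The press worked. The cell top is now 32.5 mm above the deck (32.6 mm in the rack) and the axis is level within 0.2 mm. It is centred under the lip, with the plate pushed back about 4 mm. The robot is clear, so I'm handing in.

```bash
python3 -c "
from h import *
print(robot.get_obs()['time'],robot.get_obs()['ft_force']); print(robot.hand_in())"
```

```text
23.6 [ 0.4509 -0.609   0.3926]
the job is handed in; nothing more can be done
None
```

The thick cell is in the timer's bay, lying level with its button end under the lip, and I handed the job in at 23.6 s. I gripped it in the rack, pressed its flat end against the spring plate, lowered it past the lip, slid it forward and let go.

**Problems on the way:**
- The nose caught while sliding forward, probably on the front rib. I backed off, raised the cell 2 mm, shifted it 1 mm sideways and went on.
- After release, the wrist camera showed the cell about 2 mm too high, held up by friction from the spring. I pressed it down with closed fingertips at up to about 13 N. During the press the tool position hardly changed, so I first took it as not having moved.

**Last checks (wrist camera, after backing away):**

| Check | Measured | Compare with |
|---|---|---|
| Cell top above deck | 32.5 mm | 32.6 mm in the rack, 33 mm nominal |
| Cell top below lip top | about 8.4 mm | 8 mm nominal |
| Level along its length | within 0.2 mm | – |
| Sideways against the lip | centred within about 0.2 mm | – |
| Plate pushed back | about 4 mm | about 4 mm when home |

The robot was touching nothing, with forces under 1 N. The cameras disagreed with each other by 2–3 mm in absolute position, so the final checks use distances within a single picture.

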